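Clear the coupon nest and dump the batch through the tipping bucket

ROBOT

A 7-joint arm with a two-finger parallel gripper is mounted at the origin on the work surface. World frame = base frame: x ahead of the robot, y to its left, z up, the work surface at z = 0. Lengths are in m, angles in rad, forces in N, time in s.
With the tool pointing down it reaches from about 0.425 to 0.925 m from the base axis. Payload 6.8 kg.
Tool frame: the origin (TCP) lies between the finger pads; the fingertips stand 11 mm ahead of it and the grasp point (between the pads) lies 8 mm behind it; z points along the fingers, y is the line along which they close (so a half turn about z gives the same grasp; the last joint's range is limited). The gripper opens to 85 mm and grips with 20 to 120 N. Pads are 22 mm wide; open, the fingers measure 114 mm over their backs; the gripper's body (76 mm by 85 mm) begins 54 mm behind the grasp point. The pads swing forward as they close: fully open they stand 13 mm farther back than shut.
Start: joints at [-0.108, 0.477, 0.022, 1.555, -0.011, 1.109, -0.083], TCP at [0.675, 0, 0.242] pointing down, gripper open.
Joint ranges: [-2.96, 2.96], [-0.34, 2.1], [-1.41, 1.46], [0.24, 2.44], [-1.37, 4.51], [0.17, 1.92], [-2.96, 2.96]. Speed limits (rad/s): [2.39, 2.39, 3.14, 3.14, 3.14, 3.14, 3.14].

INTERFACE

Orientations are given as a rotation vector (axis times angle).
In Python, from bench import r gives the robot as it stands.
- The arm moves only by the tool send_rows, never from a script. Its argument "deltas" is a list of rows, each an object of numbers: "dx", "dy", "dz": the shift along the world's x, y, z in mm; "rx", "ry", "rz": the turn, a rotation vector about the world's x, y, z in degrees. A call has 1 to 5 rows; each row is the pose to reach, as a shift and turn from the pose commanded when the call began; what a row does not reach only later rows make up. A row lasts 1/12 s, in which the tool goes at most 41.7 mm and 7.16 degrees, less where a joint would pass 70% of its speed; a pose out of reach is approached as far as the arm can. A call with a gripper value outside its range is refused whole. "jaw" is the finger opening in mm, from 0 to 85.4, set as the call begins (left out, the last holds). The fingers move at their own pace and stop on an object; "newtons" is the grip in N (left out, the last holds). Time passes only in rows, so rows that repeat a pose let the fingers close. It gives the time, the measured TCP pose, the force, the opening and the grip force at its end, in the units of the state.
- r.get_obs(): the state, without advancing time (a new reading comes with each control period).
- r.grab_frame(name): name is "scene" or "side" or "wrist"; returns a dict with "frame" (480x640x3 uint8, blue, green, red), "z_map" (480x640 float32, m along the optical axis (not along the pixel's ray), 0 where there is no reading), "vertical_fov" (degrees; the focal length in pixels is half the picture's height over the tangent of half this angle, whatever the lens; pixels are square), "cx", "cy" (the principal point, pixels), "xyz" and "orientation" of the camera in the world. Camera axes: x right, y down, z forward; pixel columns grow to the right and rows downward; lengths in m; the calibration is good to about 2 mm. The wrist camera is an equidistant fisheye: a pixel r from the principal point sees the ray r / f radians off the axis. A picture is of the moment at which its call begins.
- r.hand_in(): hands the job in; it is judged then, once.
The state is a dict: "clock": time; "joints": joint angles; "qvel": joint speeds; "tau": joint torques, N m; "tcp_pos": TCP position; "orientation": TCP orientation; "contact_force": force on the tool from outside, world axes, zero at the start; "moment": the same for the moment, N m; "grip_width": finger opening in m; "gripper_force": force on a finger pad.
Only numpy, scipy, OpenCV 4.12 (cv2) and the standard library are available. Lean on these libraries where they do the work, as an engineer would, in place of code of your own. Each camera call takes 0.05 s, during which the arm holds its last target. There are 200 camera calls.

TASK

Clear away this batch of weld coupons and loose offcut bars: put every one that is there into the tipping bucket (press down the open end of each coupon in the nest so that its other end rises and can be gripped). Once the whole batch is in the bucket together, push the bucket's bar over past the latch until the bucket is fully tipped and everything has dropped into the pan, then let the bucket swing back to its rest. Press the tilted, emptied rockers of the nest level again for the next batch, and leave the weldment, wire brush and spanner where they are.

Things in the scene. Friction and masses are not known exactly. Their poses are not given: they have to be found in the camera images.
- pivot (a point): Middle of the bucket's hinge, fixed to the tipper's stand, 160 mm above the table. Axes: x level towards the dump side (where the pan reaches out), y along the hinge, z up. The stand's two grey uprights (45 mm in x, 8 mm thick, 180 mm tall) stand at y = -84 and +84 mm.
- bucket (a joint): Tip angle of the dark steel bucket (rad): 0 at rest (stop), 1.65 fully tipped towards +x of pivot (stop). A spring pulls it home (0.2 N m at rest, 0.6 tipped); a sprung latch must be forced between 0.03 and 0.2 rad (6 to 11 N at the bar) and clicks back in by itself on the return. Pieces slide out beyond about 1.4 rad.
- bucket_in (a point): Reference point in the bucket, 30 mm above the hinge line at rest; moves and turns with the bucket; axes as pivot at rest. In this frame (mm): flat floor from x = -57 to 0 at z = -22; a chute slopes up from (0, -22) to the pouring lip at (58, 22); back wall at x = -57 up to z = 35; side walls at y = -50 and +50 up to z = 30 (3 mm thick). The top is open.
- push_bar (a point): Middle of the bucket's push bar: round steel, 12 mm thick, along y, 108 mm free between its two arms. At tip angle q it lies 120*sin(q-0.8) in x and 120*cos(q-0.8) in z from pivot (mm): behind the back wall at rest, swinging over the top with the bucket. To be pushed from its -x side, e.g. with closed fingers following the arc.
- pan_in (a point): Centre of the inner floor of the fixed open steel pan below and before the bucket, 3 mm above the table; axes as pivot. Inside 185 mm (x) by 140 mm (y), walls 45 mm above the table, 5 mm thick. In x it starts 20 mm behind the hinge; hinge at x = -72.5 here.
- nest: Fixed aluminium nest block, top 36 mm above the table; origin on the table under the middle pocket. Spans x -47 to 68, y -100 to 100 mm. Pockets 1, 2, 3 at y = -66, 0, 66, each 43 wide, with full-height walls at x = -37 and at both sides up to x = 36; open at the +x end (10 mm high rail at x = 60 to 68). Each holds a rocker; a coupon lies on it flush with the block's top. Some are empty.
- rocker1 (a joint): Tilt (rad) of the rocker in pocket 1: 0 level, 0.5 (stop) with its +x end down and -x end up. Hinge along the nest's y at x = 0, 23 mm above the table. Friction (0.07 N m, 3 to 5 N at the end) keeps it where it is left; a 5 mm lip at its +x end holds the coupon. At 0.5 the coupon's -x end stands proud, its top 15 mm above the block. An empty level rocker's top lies 8 mm below it.
- rocker2 (a joint): Tilt (rad) of the rocker in pocket 2: 0 level, 0.5 (stop) with its +x end down and -x end up. Hinge along the nest's y at x = 0, 23 mm above the table. Friction (0.07 N m, 3 to 5 N at the end) keeps it where it is left; a 5 mm lip at its +x end holds the coupon. At 0.5 the coupon's -x end stands proud, its top 15 mm above the block. An empty level rocker's top lies 8 mm below it.
- rocker3 (a joint): Tilt (rad) of the rocker in pocket 3: 0 level, 0.5 (stop) with its +x end down and -x end up. Hinge along the nest's y at x = 0, 23 mm above the table. Friction (0.07 N m, 3 to 5 N at the end) keeps it where it is left; a 5 mm lip at its +x end holds the coupon. At 0.5 the coupon's -x end stands proud, its top 15 mm above the block. An empty level rocker's top lies 8 mm below it.
- press1 (a point): Middle of the open (+x) top edge of a level coupon in pocket 1, fixed to the nest; axes as the nest. Pressing here (from 10 mm inside the edge to beyond it) 16 to 20 mm down tilts the rocker to its stop.
- press2 (a point): Middle of the open (+x) top edge of a level coupon in pocket 2, fixed to the nest; axes as the nest. Pressing here (from 10 mm inside the edge to beyond it) 16 to 20 mm down tilts the rocker to its stop.
- press3 (a point): Middle of the open (+x) top edge of a level coupon in pocket 3, fixed to the nest; axes as the nest. Pressing here (from 10 mm inside the edge to beyond it) 16 to 20 mm down tilts the rocker to its stop.
- coupon1: Weld coupon: dark steel plate 70 (x) by 40 (y) by 8 mm with a short grey weld bead across its top, 0.15 kg; origin at the centre of its underside. Starts in pocket 1 with its x along the nest's x, or is absent.
- coupon2: Weld coupon: dark steel plate 70 (x) by 40 (y) by 8 mm with a short grey weld bead across its top, 0.15 kg; origin at the centre of its underside. Starts in pocket 2 with its x along the nest's x, or is absent.
- coupon3: Weld coupon: dark steel plate 70 (x) by 40 (y) by 8 mm with a short grey weld bead across its top, 0.15 kg; origin at the centre of its underside. Starts in pocket 3 with its x along the nest's x, or is absent.
- offcut1: Rusty steel offcut bar 60 (x) by 25 (y) by 12 mm, 0.12 kg; origin at the centre of its underside. Starts lying on the mat, or is absent.
- offcut2: Rusty steel offcut bar 60 (x) by 25 (y) by 12 mm, 0.12 kg; origin at the centre of its underside. Starts lying on the mat, or is absent.
- weldment: Bystander: welded steel tee, 130 mm long, 46 mm tall, lying on the table; origin at the centre of its underside. Not to be moved.
- brush: Bystander: wire brush lying on the table near the robot; origin at its underside. Not to be moved.
- spanner: Bystander: steel spanner lying on the table near the robot; origin at its underside. Not to be moved.

How it is judged:
On the way, in this order (a step that is already met when the one before it is completed fails the run):
1. every coupon and offcut that is there lies in the bucket at the same time, bucket at rest (x of coupon1 in the frame of bucket_in between -0.062 and 0.058 m and y of coupon1 in the frame of bucket_in between -0.052 and 0.052 m and z of coupon1 in the frame of bucket_in between -0.03 and 0.045 m and x of coupon2 in the frame of bucket_in between -0.062 and 0.058 m and y of coupon2 in the frame of bucket_in between -0.052 and 0.052 m and z of coupon2 in the frame of bucket_in between -0.03 and 0.045 m and x of coupon3 in the frame of bucket_in between -0.062 and 0.058 m and y of coupon3 in the frame of bucket_in between -0.052 and 0.052 m and z of coupon3 in the frame of bucket_in between -0.03 and 0.045 m and x of offcut1 in the frame of bucket_in between -0.062 and 0.058 m and y of offcut1 in the frame of bucket_in between -0.052 and 0.052 m and z of offcut1 in the frame of bucket_in between -0.03 and 0.045 m and x of offcut2 in the frame of bucket_in between -0.062 and 0.058 m and y of offcut2 in the frame of bucket_in between -0.052 and 0.052 m and z of offcut2 in the frame of bucket_in between -0.03 and 0.045 m and value of joint bucket below 0.1 rad), for 0.3 s.
2. the bucket is tipped past its latch to at least 1.4 rad (value of joint bucket above 1.4 rad), for 0.1 s.
At the end, for the whole second after the job is handed in: Every coupon and offcut that is there lies at rest inside the pan (centre within the pan walls, below 60 mm above its floor), and the bucket is back at its rest (joint below 0.06 rad), and all three rockers are level again (below 0.1 rad) (x of coupon1 in the frame of pan_in between -0.093 and 0.093 m and y of coupon1 in the frame of pan_in between -0.07 and 0.07 m and z of coupon1 in the frame of pan_in between -0.01 and 0.06 m and linear speed of each of coupon1, coupon2, coupon3, offcut1, offcut2 below 0.05 m/s and x of coupon2 in the frame of pan_in between -0.093 and 0.093 m and y of coupon2 in the frame of pan_in between -0.07 and 0.07 m and z of coupon2 in the frame of pan_in between -0.01 and 0.06 m and x of coupon3 in the frame of pan_in between -0.093 and 0.093 m and y of coupon3 in the frame of pan_in between -0.07 and 0.07 m and z of coupon3 in the frame of pan_in between -0.01 and 0.06 m and x of offcut1 in the frame of pan_in between -0.093 and 0.093 m and y of offcut1 in the frame of pan_in between -0.07 and 0.07 m and z of offcut1 in the frame of pan_in between -0.01 and 0.06 m and x of offcut2 in the frame of pan_in between -0.093 and 0.093 m and y of offcut2 in the frame of pan_in between -0.07 and 0.07 m and z of offcut2 in the frame of pan_in between -0.01 and 0.06 m and value of joint bucket below 0.06 rad and value of joint each of rocker1, rocker2, rocker3 below 0.1 rad); the robot touches nothing.
It fails at once if the weldment is moved more than 3 cm (distance of weldment from where it was at the start of the episode above 0.03 m).
It fails at once if the brush is moved more than 3 cm (distance of brush from where it was at the start of the episode above 0.03 m).
It fails at once if the spanner is moved more than 3 cm (distance of spanner from where it was at the start of the episode above 0.03 m).
Of coupon1, coupon2, coupon3 only 2 to 3 are there at a start; the rules pass over those that are not, and their reading is None.
Of offcut1, offcut2 only 1 to 2 are there at a start; the rules pass over those that are not, and their reading is None.
At some moment in a run one of offcut1, offcut2 may be knocked a few centimetres aside while the robot is not near it.
Once in a run the grip may slacken for a moment while it holds something.
It also fails if it takes over 210 s, if anything falls off the work surface, if the arm or the gripper's body presses on something with over 40 N, if the wrist force passes 120 N, or if a joint passes its speed limit or range.

## Working session

There is one attempt and no reset: what is moved stays moved. The work goes in short steps, Python scripts to look and compute and a tool call to move; the robot and the scene stay as the last step left them, time stands still between calls to the robot, and variables do not carry over. Pictures are saved under pics/ and viewed, at most 14 in all, crops included, and the job is handed in when it is done.

Besides the shell and the picture viewer there is one more tool, called after "Emit:" as a command line: name --argument value ..., lists and objects as JSON in quotes. send_rows: Moves the arm, as the interface text tells. Its arguments: {"type":"object","properties":{"deltas":{"type":"array","items":{"type":"object","properties":{"dx":{"type":"number"},"dy":{"type":"number"},"dz":{"type":"number"},"rx":{"type":"number"},"ry":{"type":"number"},"rz":{"type":"number"}}}},"jaw":{"type":"number"},"newtons":{"type":"number"}},"required":["deltas"]}

```bash
ls; mkdir -p pics
cat > h.py <<'E'
import numpy as np, cv2
from scipy.spatial.transform import Rotation as R
from bench import r
def grab(n):
    g=r.grab_frame(n); h,w=g["z_map"].shape
    f=h/2/np.tan(np.radians(g["vertical_fov"])/2)
    v,u=np.mgrid[0:h,0:w].astype(float)
    x=(u-g["cx"])/f; y=(v-g["cy"])/f
    if n=="wrist":
        rr=np.hypot(x,y)+1e-9; s=np.tan(np.minimum(rr,1.5))/rr; x=x*s;y=y*s
    z=g["z_map"]; P=np.stack([x*z,y*z,z],-1)
    o=np.array(g["orientation"],float)
    M=R.from_rotvec(o).as_matrix() if o.size==3 else o
    W=P@M.T+np.array(g["xyz"]); W[z==0]=np.nan
    return g["frame"],W,g
def save(n,img): cv2.imwrite("pics/"+n+".png",img)
E
python3 - <<'E'
from h import *
for n in ["scene","side"]:
    f,W,g=grab(n); save(n+"0",f); np.save(n+"0.npy",W)
    print(n,g["xyz"],g["orientation"],g["vertical_fov"])
print(r.get_obs())
E
```

```text
pics
scene [ 0.77132681 -0.44524122  0.8228437 ] [-2.46631164 -0.61068983  0.2045226 ] 52.32668541616539
side [0.31170052 0.49682219 0.82707619] [-0.48341131  2.75373144 -1.08304754] 47.85107956066185
{'clock': 0.1, 'joints': array([-0.10810483,  0.47774131,  0.02232158,  1.55634521, -0.01149871,
        1.10930589, -0.08308787]), 'qvel': array([ 6.02671580e-05, -1.42150415e-03,  2.75772140e-03, -1.56576953e-03,
       -1.63866696e-03,  8.19729452e-04,  1.10331243e-03]), 'tau': array([ 5.69385389e-03, -5.97765398e+01,  1.61440808e+00, -2.81952703e+01,
        1.29656185e-02,  5.02699884e-03, -1.13572563e-05]), 'tcp_pos': array([6.74483200e-01, 6.10608879e-06, 2.41409619e-01]), 'orientation': array([-2.22060137e+00, -2.22072652e+00,  1.97854520e-03]), 'contact_force': array([0.57813999, 0.6078288 , 0.13751979]), 'moment': array([0.01673326, 0.01124037, 0.01094491]), 'gripper_force': 0.0, 'grip_width': 0.08515400478151128}
```

View pics/scene0.png

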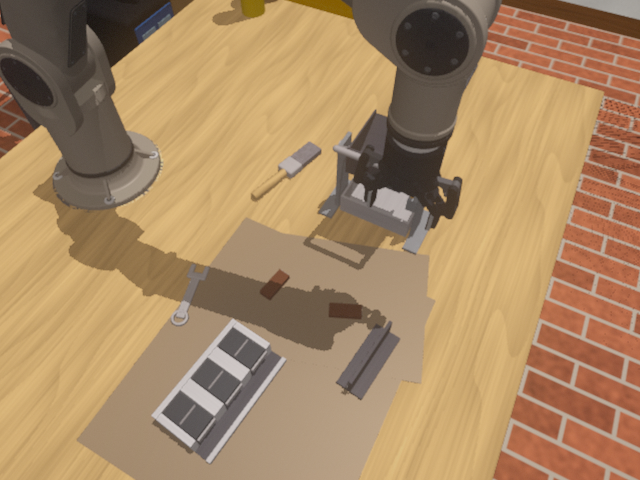

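View pics/side0.png

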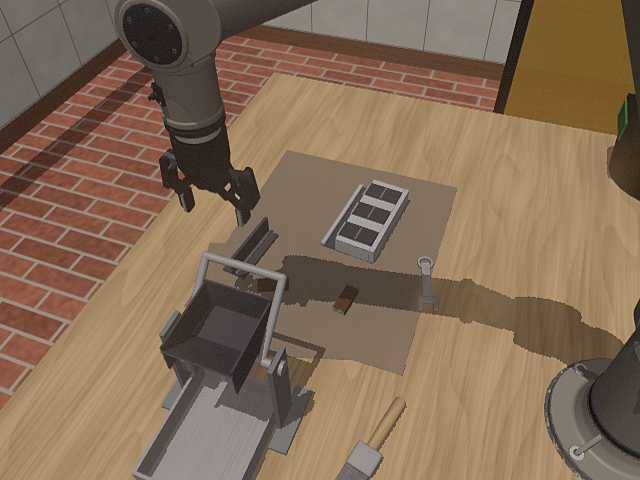

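The scene shows three coupons in the nest (240,345; 217,380; 190,412) and two offcuts (275,285; 345,311). The bucket is at about (390,180), and the weldment, spanner and brush are all in view. In the side view the pan opens towards +y. Next I'll measure positions.

```bash
cat > m.py <<'E'
from h import *
W=np.load("scene0.npy");f=cv2.imread("pics/scene0.png"); V=np.load("side0.npy"); fs=cv2.imread("pics/side0.png")
def rect(m,W,name):
    p=W[m][:,:2]; 
    if len(p)<10: print(name,len(p));return
    (c,s,a)=cv2.minAreaRect((p*1000).astype(np.float32)); print(name,len(p),np.round(c,1),np.round(s,1),round(a,1),"z",np.nanpercentile(W[m][:,2],[5,50,95]).round(4))
def blobs(m,W,name,mn=40):
    n,l,st,_=cv2.connectedComponentsWithStats(m.astype(np.uint8))
    for i in range(1,n):
        if st[i,4]>mn: rect(l==i,W,f"{name} px{st[i,:4]}")
vv,uu=np.mgrid[0:480,0:640]
for nm,A,F,box in [("scene",W,f,(140,300,310,470)),("side",V,fs,(300,420,160,275))]:
    b=(uu>box[0])&(uu<box[1])&(vv>box[2])&(vv<box[3])
    z=A[...,2]
    blobs(b&(abs(z-.036)<.005),A,nm+" nesttop",200)
    hsv=cv2.cvtColor(F,cv2.COLOR_BGR2HSV)
    d=b&(abs(z-.036)<.006)&(hsv[...,2]<95)
    blobs(d,A,nm+" coupon")
    rd=(z<.03)&(z>-.01)&(F[...,2].astype(int)-F[...,0]>25)&(F[...,2]<125)&((z>.006))
    blobs(rd,A,nm+" rusty")
    for zz in [(.12,.3),(.19,.215)]:
        pass
# tipper
for nm,A in [("scene",W),("side",V)]:
    z=A[...,2]
    m=(z>.01)&(z<.3)&(A[...,0]>.5)&(A[...,0]<.95)&(A[...,1]>.02)&(A[...,1]<.4)
    m&= ((uu<340)|True)
    for lo,hi in [(.225,.26),(.176,.186)]:
        blobs(m&(z>lo)&(z<hi),A,f"{nm} tip{lo}",15)
    b2=(z>.02)&(z<.06)
    blobs(b2,A,nm+" low",80)
E
python3 m.py
```

```text
scene nesttop px[152 318 119 129] 6190 [ 498.3 -292.7] [199.4  87.6] 83.8 z [0.0331 0.0359 0.0382]
scene coupon px[219 329  46  40] 681 [ 510.  -229.3] [39.5 69.9] 84.4 z [0.0333 0.0359 0.0384]
scene coupon px[193 360  28  30] 374 [ 483.6 -293.1] [40.6 31. ] 86.5 z [0.0333 0.0361 0.0382]
scene coupon px[209 372  31  30] 322 [ 521.2 -296.9] [37.8 33.2] 83.5 z [0.0331 0.0359 0.0382]
scene coupon px[163 393  50  47] 1018 [ 495.  -360.7] [39.5 69.6] 83.9 z [0.0337 0.036  0.0381]
scene rusty px[137 153  14   5] 43 [59.9 56.9] [26.1 10. ] 63.5 z [0.0144 0.0209 0.0293]
scene rusty px[141 161  20  31] 56 [109.2  23. ] [11.1 90.8] 12.0 z [0.0064 0.0087 0.0118]
scene rusty px[ 54 177  33  30] 292 [-18.7 -98.1] [ 35.9 112. ] 78.9 z [0.0102 0.0132 0.0157]
scene rusty px[260 272  30  27] 312 [487.2 -85.3] [57.5 25.8] 81.7 z [0.0071 0.0117 0.0141]
scene rusty px[329 302  34  16] 446 [630.2 -71.5] [60.2 27.4] 21.9 z [0.0086 0.0116 0.0139]
side nesttop px[335 180  74  74] 2728 [ 499.3 -290.6] [203.2  87.5] 83.7 z [0.032  0.0346 0.0372]
side coupon px[365 183  37  22] 401 [ 496.7 -357.2] [44.7 72.7] 
[... 2121 characters left out ...]
  162.  -1443.4] [317.2  41.5] 3.9 z [0.0214 0.0346 0.0556]
side low px[611 146  29  46] 532 [  15.8 -611.7] [ 26.6 128.8] 27.7 z [0.0223 0.0402 0.058 ]
side low px[335 180  74  77] 3045 [ 499.6 -290. ] [204.8  88. ] 83.8 z [0.0267 0.0344 0.0371]
side low px[231 217  38  44] 456 [ 707.4 -135.5] [127.1   9.7] 82.7 z [0.0222 0.0387 0.0463]
side low px[131 367  87 113] 1384 [658.2 239.4] [ 44.5 191.7] 0.3 z [0.0218 0.0389 0.0467]
side low px[576 370  64 104] 2010 [58.8 19.4] [ 71.1 165.2] 25.8 z [0.0211 0.0338 0.0588]
side low px[243 376  28  18] 241 [564.1 143.4] [ 7.8 49.2] 88.5 z [0.0212 0.0376 0.0453]
side low px[238 389  54  91] 781 [514.8 216.8] [146.9  19.1] 88.2 z [0.0224 0.0413 0.0528]
```

Run:
```python
from h import *
W=np.load("scene0.npy");f=cv2.imread("pics/scene0.png"); V=np.load("side0.npy"); fs=cv2.imread("pics/side0.png")
for nm,A,pts in [("side",V,[(207,257),(245,265),(283,275),(267,358),(198,285),(268,300),(165,350),(238,388),(275,370),(172,322),(210,330),(200,430),(255,430),(180,382),(141,470),(276,408)]),("scene",W,[(275,285),(345,311),(340,140),(345,180),(340,200),(370,215),(410,228),(400,210),(240,345),(217,380),(190,412),(260,360)])]:
    for u,v in pts:
        print(nm,u,v,np.nanmedian(A[v-1:v+2,u-1:u+2].reshape(-1,3),0).round(4))
```

```text
side 207 257 [0.6452 0.0832 0.2459]
side 245 265 [0.5872 0.0808 0.2491]
side 283 275 [0.5306 0.0782 0.2479]
side 267 358 [0.5246 0.1618 0.1651]
side 198 285 [0.6499 0.1131 0.2154]
side 268 300 [0.5422 0.1081 0.2223]
side 165 350 [0.6419 0.2191 0.2088]
side 238 388 [0.5401 0.2201 0.1732]
side 275 370 [0.5045 0.18   0.1745]
side 172 322 [0.6732 0.1612 0.178 ]
side 210 330 [0.6203 0.1494 0.1673]
side 200 430 [0.6247 0.2316 0.0022]
side 255 430 [0.5427 0.2031 0.0027]
side 180 382 [0.6768 0.187  0.0411]
side 141 470 [0.6645 0.3225 0.0315]
side 276 408 [0.5069 0.1886 0.0762]
scene 275 285 [ 0.4918 -0.0886  0.0127]
scene 345 311 [ 0.6312 -0.0757  0.0126]
scene 340 140 [0.4957 0.1709 0.1676]
scene 345 180 [0.5099 0.1694 0.0576]
scene 340 200 [0.5101 0.145  0.02  ]
scene 370 215 [0.5832 0.1385 0.0196]
scene 410 228 [0.6658 0.1554 0.0072]
scene 400 210 [0.6302 0.1932 0.0034]
scene 240 345 [ 0.5055 -0.2259  0.036 ]
scene 217 380 [ 0.5048 -0.2935  0.0357]
scene 190 412 [ 0.4966 -0.3553  0.0376]
scene 260 360 [ 0.5482 -0.2304  0.0319]
```

Positions check out against the given sizes. The nest yaw is about -6.4°, the pivot is at about (592,166) mm with its x along world +y, and the offcuts are at (488,-83) and (630,-71). I'll start with offcut A.

Emit:
send_rows --deltas '[{"dx":-37,"dy":-17,"dz":-10,"rz":-3},{"dx":-74,"dy":-34,"dz":-40,"rz":-7},{"dx":-111,"dy":-50,"dz":-75,"rz":-7},{"dx":-148,"dy":-66,"dz":-110,"rz":-7},{"dx":-180,"dy":-80,"dz":-142,"rz":-7}]' --jaw 60

```text
$.deltas[0]: bad value
```

Emit:
send_rows --deltas '[{"dx":-7,"dy":-3,"dz":-10},{"dx":-7,"dy":-3,"dz":-30},{"dx":-7,"dy":-3,"dz":-40},{"dx":-7,"dy":-3,"dz":-40},{"dx":-7,"dy":-3,"dz":-40}]'

```text
$.deltas[0]: bad value
```

Run:
```python
from h import *
o=r.get_obs();print(o["clock"],o["tcp_pos"].round(4),o["grip_width"],o["contact_force"].round(1))
f,W,g=grab("wrist");save("w1",f)
z=W[...,2];m=(z>.007)&(z<.02)&(f[...,2].astype(int)-f[...,0]>20)&(abs(W[...,0]-.488)<.06)&(abs(W[...,1]+.083)<.06)
p=W[m][:,:2]*1000;print(len(p),cv2.minAreaRect(p.astype(np.float32)))
```

```text
0.1 [0.6745 0.     0.2414] 0.08515400478151128 [0.6 0.6 0.1]
966 ((488.9443359375, -83.38825988769531), (61.513587951660156, 25.6696834564209), 82.06682586669922)
```

Emit:
send_rows --deltas '[{"dx":-37,"dy":-17,"dz":-10,"rx":0,"ry":0,"rz":-3},{"dx":-74,"dy":-34,"dz":-40,"rx":0,"ry":0,"rz":-7},{"dx":-111,"dy":-50,"dz":-70,"rx":0,"ry":0,"rz":-7},{"dx":-148,"dy":-66,"dz":-100,"rx":0,"ry":0,"rz":-7},{"dx":-180,"dy":-80,"dz":-130,"rx":0,"ry":0,"rz":-7}]' --jaw 60

```text
clock: 0.57
tcp_pos: [0.515, -0.0711, 0.131]
orientation: [2.353, 2.081, 0.001]
contact_force: [0.4, -0.3, -1.8]
grip_width: 0.0601
gripper_force: 0.0
```

Emit:
send_rows --deltas '[{"dx":-6,"dy":-3,"dz":-30,"rx":0,"ry":0,"rz":-1},{"dx":-6,"dy":-3,"dz":-60,"rx":0,"ry":0,"rz":-1},{"dx":-6,"dy":-3,"dz":-60,"rx":0,"ry":0,"rz":-1},{"dx":-6,"dy":-3,"dz":-60,"rx":0,"ry":0,"rz":-1},{"dx":-6,"dy":-3,"dz":-60,"rx":0,"ry":0,"rz":-1}]'

```text
clock: 0.98
tcp_pos: [0.5121, -0.0733, 0.0729]
orientation: [2.37, 2.061, 0.002]
contact_force: [0.1, 1.0, 0.4]
grip_width: 0.0602
gripper_force: 0.0
```

Emit:
send_rows --deltas '[{"dx":-23,"dy":-10,"dz":-25,"rx":0,"ry":0,"rz":0},{"dx":-23,"dy":-10,"dz":-50,"rx":0,"ry":0,"rz":0},{"dx":-23,"dy":-10,"dz":-59,"rx":0,"ry":0,"rz":0},{"dx":-23,"dy":-10,"dz":-59,"rx":0,"ry":0,"rz":0},{"dx":-23,"dy":-10,"dz":-59,"rx":0,"ry":0,"rz":0}]'

```text
clock: 1.4
tcp_pos: [0.4896, -0.0831, 0.0138]
orientation: [2.369, 2.061, 0.003]
contact_force: [-0.6, 0.5, 0.3]
grip_width: 0.0599
gripper_force: 0.0
```

Emit:
send_rows --deltas '[{"dx":0,"dy":0,"dz":0,"rx":0,"ry":0,"rz":0},{"dx":0,"dy":0,"dz":0,"rx":0,"ry":0,"rz":0},{"dx":0,"dy":0,"dz":0,"rx":0,"ry":0,"rz":0},{"dx":0,"dy":0,"dz":0,"rx":0,"ry":0,"rz":0},{"dx":0,"dy":0,"dz":0,"rx":0,"ry":0,"rz":0}]' --jaw 10 --newtons 70

```text
clock: 1.82
tcp_pos: [0.489, -0.0834, 0.0141]
orientation: [2.37, 2.06, 0.003]
contact_force: [-0.8, 1.2, 9.7]
grip_width: 0.0222
gripper_force: 68.8
```

Emit:
send_rows --deltas '[{"dx":0,"dy":0,"dz":40,"rx":0,"ry":0,"rz":0},{"dx":0,"dy":0,"dz":80,"rx":0,"ry":0,"rz":0},{"dx":0,"dy":0,"dz":120,"rx":0,"ry":0,"rz":0},{"dx":0,"dy":0,"dz":160,"rx":0,"ry":0,"rz":0},{"dx":0,"dy":0,"dz":200,"rx":0,"ry":0,"rz":4}]'

```text
clock: 2.23
tcp_pos: [0.4872, -0.0834, 0.2151]
orientation: [2.298, 2.142, 0.0]
contact_force: [1.6, 0.1, -2.1]
grip_width: 0.0226
gripper_force: 69.7
```

Emit:
send_rows --deltas '[{"dx":10,"dy":20,"dz":35,"rx":0,"ry":0,"rz":4},{"dx":30,"dy":40,"dz":70,"rx":0,"ry":0,"rz":4},{"dx":50,"dy":55,"dz":100,"rx":0,"ry":0,"rz":4},{"dx":65,"dy":60,"dz":100,"rx":0,"ry":0,"rz":4},{"dx":80,"dy":80,"dz":100,"rx":0,"ry":0,"rz":4}]'

```text
clock: 2.65
tcp_pos: [0.5697, -0.0053, 0.316]
orientation: [2.221, 2.215, 0.005]
contact_force: [0.0, -1.6, -2.7]
grip_width: 0.0227
gripper_force: 69.8
```

Emit:
send_rows --deltas '[{"dx":4,"dy":38,"dz":-4,"rx":0,"ry":0,"rz":0},{"dx":4,"dy":76,"dz":-10,"rx":0,"ry":0,"rz":0},{"dx":4,"dy":114,"dz":-14,"rx":0,"ry":0,"rz":0},{"dx":4,"dy":148,"dz":-14,"rx":0,"ry":0,"rz":0},{"dx":4,"dy":152,"dz":-14,"rx":0,"ry":0,"rz":0}]'

```text
clock: 3.07
tcp_pos: [0.5699, 0.1572, 0.2985]
orientation: [-2.207, -2.23, -0.003]
contact_force: [-0.3, 1.4, 0.0]
grip_width: 0.0229
gripper_force: 69.7
```

Emit:
send_rows --deltas '[{"dx":0,"dy":0,"dz":-30,"rx":0,"ry":0,"rz":0},{"dx":0,"dy":0,"dz":-60,"rx":0,"ry":0,"rz":0},{"dx":0,"dy":0,"dz":-85,"rx":0,"ry":0,"rz":0},{"dx":0,"dy":0,"dz":-95,"rx":0,"ry":0,"rz":0},{"dx":0,"dy":0,"dz":-102,"rx":0,"ry":0,"rz":0}]'

```text
clock: 3.48
tcp_pos: [0.5709, 0.148, 0.1954]
orientation: [-2.221, -2.221, 0.004]
contact_force: [0.1, 0.6, -1.0]
grip_width: 0.0227
gripper_force: 69.7
```

Run:
```python
from h import *
f,W,g=grab("side");save("s2",f[200:450,100:350]); np.save("s2.npy",W)
```

```text
(no output)
```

View pics/s2.png

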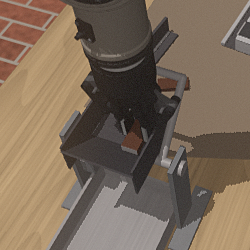

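The crop shows offcut A held inside the bucket at about (133,140), clear of the walls. I'll release it and lift.

Emit:
send_rows --deltas '[{"dx":0,"dy":0,"dz":0,"rx":0,"ry":0,"rz":0},{"dx":0,"dy":0,"dz":0,"rx":0,"ry":0,"rz":0},{"dx":0,"dy":0,"dz":0,"rx":0,"ry":0,"rz":0}]' --jaw 34

```text
clock: 3.78
tcp_pos: [0.573, 0.1488, 0.1986]
orientation: [2.221, 2.22, 0.005]
contact_force: [0.2, -0.0, 0.1]
grip_width: 0.0338
gripper_force: 0.0
```

Emit:
send_rows --deltas '[{"dx":0,"dy":0,"dz":30,"rx":0,"ry":0,"rz":0},{"dx":0,"dy":0,"dz":60,"rx":0,"ry":0,"rz":0},{"dx":0,"dy":0,"dz":90,"rx":0,"ry":0,"rz":0},{"dx":0,"dy":0,"dz":105,"rx":0,"ry":0,"rz":0},{"dx":0,"dy":0,"dz":105,"rx":0,"ry":0,"rz":0}]'

```text
clock: 4.2
tcp_pos: [0.5743, 0.1494, 0.3077]
orientation: [2.219, 2.218, 0.014]
contact_force: [-0.1, -0.0, 0.1]
grip_width: 0.0338
gripper_force: 0.0
```

Emit:
send_rows --deltas '[{"dx":10,"dy":-40,"dz":0,"rx":0,"ry":0,"rz":-7},{"dx":20,"dy":-80,"dz":0,"rx":0,"ry":0,"rz":-14},{"dx":30,"dy":-120,"dz":0,"rx":0,"ry":0,"rz":-21},{"dx":40,"dy":-160,"dz":0,"rx":0,"ry":0,"rz":-28},{"dx":50,"dy":-200,"dz":-10,"rx":0,"ry":0,"rz":-34}]' --jaw 65

```text
clock: 4.62
tcp_pos: [0.6229, -0.0529, 0.2942]
orientation: [2.776, 1.465, 0.006]
contact_force: [1.6, 1.4, -0.1]
grip_width: 0.0648
gripper_force: 0.0
```

```bash
cat > off.py <<'E'
from h import *
import sys
for n in sys.argv[1:]:
    f,W,g=grab(n)
    z=W[...,2];m=(z>.007)&(z<.02)&(f[...,2].astype(int)-f[...,0]>20)&(f[...,2]<130)&(abs(W[...,0]-.63)<.1)&(abs(W[...,1]+.071)<.1)
    k,l,st,_=cv2.connectedComponentsWithStats(m.astype(np.uint8))
    if k<2: print(n,"none");continue
    i=1+st[1:,4].argmax();p=W[l==i][:,:2]*1000;print(n,len(p),cv2.minAreaRect(p.astype(np.float32)))
o=r.get_obs();print(o["clock"],o["tcp_pos"].round(4),np.degrees(R.from_rotvec(o["orientation"]).as_euler("xyz")).round(1))
E
python3 off.py scene wrist
```

```text
scene 267 ((629.9783935546875, -72.80941772460938), (58.72379684448242, 23.11642074584961), 24.309566497802734)
wrist 1147 ((630.7191772460938, -70.46000671386719), (59.806488037109375, 25.293087005615234), 23.299360275268555)
4.7167 [ 0.6213 -0.0604  0.2909] [179.9   0.3  55.1]
```

Emit:
send_rows --deltas '[{"dx":8,"dy":-10,"dz":-38,"rx":0,"ry":0,"rz":-7},{"dx":8,"dy":-10,"dz":-76,"rx":0,"ry":0,"rz":-14},{"dx":8,"dy":-10,"dz":-114,"rx":0,"ry":0,"rz":-21},{"dx":8,"dy":-10,"dz":-150,"rx":0,"ry":0,"rz":-28},{"dx":8,"dy":-10,"dz":-190,"rx":0,"ry":0,"rz":-32}]'

```text
clock: 5.13
tcp_pos: [0.63, -0.0606, 0.1011]
orientation: [3.074, 0.644, 0.003]
contact_force: [0.1, 0.3, -0.5]
grip_width: 0.0649
gripper_force: 0.0
```

Emit:
send_rows --deltas '[{"dx":0,"dy":0,"dz":-30,"rx":0,"ry":0,"rz":0},{"dx":0,"dy":0,"dz":-35,"rx":0,"ry":0,"rz":0},{"dx":0,"dy":0,"dz":-35,"rx":0,"ry":0,"rz":0}]'

```text
clock: 5.38
tcp_pos: [0.6281, -0.0604, 0.0651]
orientation: [-3.072, -0.655, 0.007]
contact_force: [0.5, 0.1, 1.0]
grip_width: 0.0649
gripper_force: 0.0
```

```bash
python3 off.py wrist
```

```text
wrist 4647 ((631.0303344726562, -70.69065856933594), (60.568904876708984, 25.437963485717773), 23.425533294677734)
5.4333 [ 0.6298 -0.0607  0.0673] [-180.    0.   24.]
```

Emit:
send_rows --deltas '[{"dx":1,"dy":-10,"dz":-10,"rx":0,"ry":0,"rz":0},{"dx":1,"dy":-10,"dz":-35,"rx":0,"ry":0,"rz":0},{"dx":1,"dy":-10,"dz":-53,"rx":0,"ry":0,"rz":0},{"dx":1,"dy":-10,"dz":-53,"rx":0,"ry":0,"rz":0}]'

```text
clock: 5.77
tcp_pos: [0.6297, -0.0717, 0.0125]
orientation: [-3.073, -0.652, 0.003]
contact_force: [0.4, 0.6, -0.2]
grip_width: 0.065
gripper_force: 0.0
```

Emit:
send_rows --deltas '[{"dx":0,"dy":0,"dz":0,"rx":0,"ry":0,"rz":0},{"dx":0,"dy":0,"dz":0,"rx":0,"ry":0,"rz":0},{"dx":0,"dy":0,"dz":0,"rx":0,"ry":0,"rz":0},{"dx":0,"dy":0,"dz":0,"rx":0,"ry":0,"rz":0},{"dx":0,"dy":0,"dz":0,"rx":0,"ry":0,"rz":0}]' --jaw 10

```text
clock: 6.18
tcp_pos: [0.6321, -0.0711, 0.0161]
orientation: [3.072, 0.653, 0.005]
contact_force: [-0.5, -0.3, 6.8]
grip_width: 0.0226
gripper_force: 68.7
```

Emit:
send_rows --deltas '[{"dx":0,"dy":0,"dz":40,"rx":0,"ry":0,"rz":0},{"dx":0,"dy":0,"dz":80,"rx":0,"ry":0,"rz":7},{"dx":0,"dy":0,"dz":120,"rx":0,"ry":0,"rz":14},{"dx":0,"dy":0,"dz":160,"rx":0,"ry":0,"rz":21},{"dx":0,"dy":0,"dz":200,"rx":0,"ry":0,"rz":28}]'

```text
clock: 6.6
tcp_pos: [0.6303, -0.071, 0.2169]
orientation: [2.819, 1.385, 0.001]
contact_force: [0.9, 0.1, -1.6]
grip_width: 0.0221
gripper_force: 69.6
```

Emit:
send_rows --deltas '[{"dx":0,"dy":0,"dz":35,"rx":0,"ry":0,"rz":7},{"dx":0,"dy":0,"dz":70,"rx":0,"ry":0,"rz":14},{"dx":-5,"dy":20,"dz":85,"rx":0,"ry":0,"rz":21},{"dx":-10,"dy":50,"dz":85,"rx":0,"ry":0,"rz":28},{"dx":-15,"dy":80,"dz":85,"rx":0,"ry":0,"rz":35}]'

```text
clock: 7.02
tcp_pos: [0.616, 0.0087, 0.3018]
orientation: [2.273, 2.163, 0.005]
contact_force: [0.9, 0.9, -2.1]
grip_width: 0.0223
gripper_force: 69.6
```

Emit:
send_rows --deltas '[{"dx":-6,"dy":38,"dz":-2,"rx":0,"ry":0,"rz":3},{"dx":-6,"dy":76,"dz":-2,"rx":0,"ry":0,"rz":3},{"dx":-6,"dy":114,"dz":-2,"rx":0,"ry":0,"rz":3},{"dx":-6,"dy":138,"dz":-2,"rx":0,"ry":0,"rz":3},{"dx":-6,"dy":138,"dz":-2,"rx":0,"ry":0,"rz":3}]'

```text
clock: 7.43
tcp_pos: [0.6081, 0.1555, 0.2977]
orientation: [-2.208, -2.231, -0.005]
contact_force: [-1.4, 0.8, -1.9]
grip_width: 0.0221
gripper_force: 69.6
```

Emit:
send_rows --deltas '[{"dx":0,"dy":0,"dz":-30,"rx":0,"ry":0,"rz":0},{"dx":0,"dy":0,"dz":-60,"rx":0,"ry":0,"rz":0},{"dx":0,"dy":0,"dz":-85,"rx":0,"ry":0,"rz":0},{"dx":0,"dy":0,"dz":-97,"rx":0,"ry":0,"rz":0},{"dx":0,"dy":0,"dz":-97,"rx":0,"ry":0,"rz":0}]'

```text
clock: 7.85
tcp_pos: [0.6078, 0.1462, 0.1973]
orientation: [-2.22, -2.22, 0.008]
contact_force: [-1.2, -0.2, -1.4]
grip_width: 0.0224
gripper_force: 69.5
```

Emit:
send_rows --deltas '[{"dx":0,"dy":0,"dz":0,"rx":0,"ry":0,"rz":0},{"dx":0,"dy":0,"dz":0,"rx":0,"ry":0,"rz":0},{"dx":0,"dy":0,"dz":0,"rx":0,"ry":0,"rz":0}]' --jaw 34

```text
clock: 8.1
tcp_pos: [0.6104, 0.1474, 0.2019]
orientation: [2.221, 2.22, 0.004]
contact_force: [-1.2, -0.7, 0.1]
grip_width: 0.0342
gripper_force: 0.7
```

Emit:
send_rows --deltas '[{"dx":0,"dy":0,"dz":30,"rx":0,"ry":0,"rz":0},{"dx":0,"dy":0,"dz":60,"rx":0,"ry":0,"rz":0},{"dx":0,"dy":0,"dz":90,"rx":0,"ry":0,"rz":0},{"dx":0,"dy":0,"dz":105,"rx":0,"ry":0,"rz":0},{"dx":0,"dy":0,"dz":105,"rx":0,"ry":0,"rz":0}]'

```text
clock: 8.52
tcp_pos: [0.6125, 0.1481, 0.3117]
orientation: [2.218, 2.217, 0.016]
contact_force: [0.9, 0.1, -0.8]
grip_width: 0.0336
gripper_force: 0.0
```

Emit:
send_rows --deltas '[{"dx":-10,"dy":-38,"dz":0,"rx":0,"ry":0,"rz":7},{"dx":-20,"dy":-76,"dz":0,"rx":0,"ry":0,"rz":14},{"dx":-30,"dy":-114,"dz":0,"rx":0,"ry":0,"rz":21},{"dx":-40,"dy":-152,"dz":0,"rx":0,"ry":0,"rz":28},{"dx":-50,"dy":-190,"dz":-10,"rx":0,"ry":0,"rz":35}]' --jaw 0 --newtons 40

```text
clock: 8.93
tcp_pos: [0.5609, -0.0425, 0.2978]
orientation: [1.449, 2.782, 0.004]
contact_force: [0.3, -0.5, 0.3]
grip_width: -0.0
gripper_force: 0.0
```

Emit:
send_rows --deltas '[{"dx":-3,"dy":-35,"dz":-10,"rx":0,"ry":0,"rz":7},{"dx":-6,"dy":-70,"dz":-30,"rx":0,"ry":0,"rz":14},{"dx":-9,"dy":-105,"dz":-50,"rx":0,"ry":0,"rz":21},{"dx":-12,"dy":-140,"dz":-70,"rx":0,"ry":0,"rz":28},{"dx":-14,"dy":-175,"dz":-90,"rx":0,"ry":0,"rz":35}]'

```text
clock: 9.35
tcp_pos: [0.5462, -0.2176, 0.2054]
orientation: [0.546, 3.092, -0.001]
contact_force: [1.6, -0.1, -0.8]
grip_width: 0.0
gripper_force: 0.0
```

Emit:
send_rows --deltas '[{"dx":0,"dy":-10,"dz":-30,"rx":0,"ry":0,"rz":7},{"dx":0,"dy":-16,"dz":-60,"rx":0,"ry":0,"rz":14},{"dx":0,"dy":-16,"dz":-90,"rx":0,"ry":0,"rz":14},{"dx":0,"dy":-16,"dz":-110,"rx":0,"ry":0,"rz":14},{"dx":0,"dy":-16,"dz":-110,"rx":0,"ry":0,"rz":14}]'

```text
clock: 9.77
tcp_pos: [0.5435, -0.2312, 0.0915]
orientation: [-0.175, -3.13, -0.003]
contact_force: [-0.7, 0.1, -0.6]
grip_width: 0.0
gripper_force: 0.0
```

```bash
cat > w.py <<'E'
from h import *
import sys
o=r.get_obs();print(o["clock"],o["tcp_pos"].round(4),np.degrees(R.from_rotvec(o["orientation"]).as_euler("xyz")).round(1),o["joints"].round(2),o["contact_force"].round(1),o["grip_width"])
f,W,g=grab("wrist");save(sys.argv[1],f);np.save(sys.argv[1]+".npy",W)
E
python3 w.py w2
```

```text
9.7667 [ 0.5435 -0.2312  0.0915] [179.9  -0.4 173.6] [ 0.43  0.53 -0.17  1.87  0.12  0.76  1.65] [-0.7  0.1 -0.6] 4.9845673083261525e-05
```

View pics/w2.png

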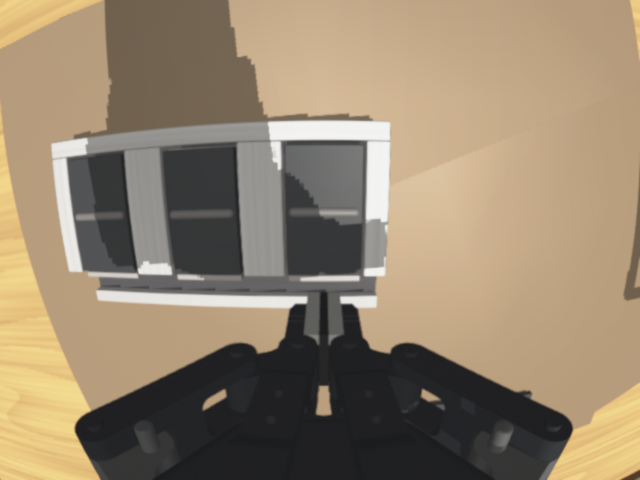

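The wrist view shows the three level coupons with their open edge at row ~277 and the closed fingers at (323,300). I'll locate the coupons precisely.

```bash
cat > c.py <<'E'
from h import *
import sys
n=sys.argv[1];f=cv2.imread(f"pics/{n}.png");W=np.load(n+".npy");z=W[...,2]
hsv=cv2.cvtColor(f,cv2.COLOR_BGR2HSV)
vv=np.mgrid[0:480,0:640][0]
m=(abs(z-.036)<.006)&(hsv[...,2]<115)&(vv<290)
m=cv2.morphologyEx(m.astype(np.uint8),cv2.MORPH_CLOSE,np.ones((9,5)))
k,l,st,_=cv2.connectedComponentsWithStats(m)
for i in range(1,k):
    if st[i,4]>800:
        p=W[(l==i)&~np.isnan(z)][:,:2]*1000;print(st[i],cv2.minAreaRect(p.astype(np.float32)),np.nanmedian(z[l==i]))
E
python3 c.py w2
```

```text
[ 160  142   84  138 9551] ((507.6584777832031, -300.4866943359375), (57.57372283935547, 85.33927917480469), 83.6743392944336) 0.03610277411020289
[ 281  142   85  134 9616] ((515.64208984375, -229.6324920654297), (48.72005081176758, 83.79708862304688), 85.23681640625) 0.03608396578363579
[  67  150   71  123 6606] ((495.5986328125, -358.7127380371094), (44.97047424316406, 74.24298858642578), 83.18215942382812) 0.03618739457034935
```

Emit:
send_rows --deltas '[{"dx":4,"dy":-1,"dz":-20,"rx":0,"ry":0,"rz":0},{"dx":4,"dy":-1,"dz":-40,"rx":0,"ry":0,"rz":0},{"dx":4,"dy":-1,"dz":-40,"rx":0,"ry":0,"rz":0},{"dx":4,"dy":-1,"dz":-40,"rx":0,"ry":0,"rz":0}]'

```text
clock: 10.15
tcp_pos: [0.5508, -0.2328, 0.0566]
orientation: [0.174, 3.136, -0.0]
contact_force: [0.1, 0.2, 0.1]
grip_width: -0.0004
gripper_force: 0.0
```

Emit:
send_rows --deltas '[{"dx":0,"dy":0,"dz":-4,"rx":0,"ry":0,"rz":0},{"dx":0,"dy":0,"dz":-7,"rx":0,"ry":0,"rz":0},{"dx":0,"dy":0,"dz":-10,"rx":0,"ry":0,"rz":0},{"dx":0,"dy":0,"dz":-13,"rx":0,"ry":0,"rz":0}]'

```text
clock: 10.48
tcp_pos: [0.552, -0.2332, 0.0436]
orientation: [0.175, 3.133, -0.001]
contact_force: [1.9, -0.9, 2.9]
grip_width: -0.0001
gripper_force: 1.7
```

Emit:
send_rows --deltas '[{"dx":0,"dy":0,"dz":-1,"rx":0,"ry":0,"rz":0},{"dx":0,"dy":0,"dz":-2,"rx":0,"ry":0,"rz":0},{"dx":0,"dy":0,"dz":-3,"rx":0,"ry":0,"rz":0}]'

```text
clock: 10.73
tcp_pos: [0.5512, -0.233, 0.0399]
orientation: [0.174, 3.135, -0.001]
contact_force: [2.9, -0.3, 3.0]
grip_width: 0.0
gripper_force: 1.6
```

Emit:
send_rows --deltas '[{"dx":0,"dy":0,"dz":-2,"rx":0,"ry":0,"rz":0},{"dx":0,"dy":0,"dz":-4,"rx":0,"ry":0,"rz":0},{"dx":0,"dy":0,"dz":-6,"rx":0,"ry":0,"rz":0},{"dx":0,"dy":0,"dz":-8,"rx":0,"ry":0,"rz":0}]'

```text
clock: 11.07
tcp_pos: [0.5505, -0.2328, 0.0312]
orientation: [0.175, 3.136, -0.0]
contact_force: [4.2, -1.1, 1.9]
grip_width: 0.0001
gripper_force: 1.8
```

Emit:
send_rows --deltas '[{"dx":0,"dy":0,"dz":-2,"rx":0,"ry":0,"rz":0},{"dx":0,"dy":0,"dz":-3,"rx":0,"ry":0,"rz":0},{"dx":0,"dy":0,"dz":-3,"rx":0,"ry":0,"rz":0}]'

```text
clock: 11.32
tcp_pos: [0.5507, -0.2329, 0.0299]
orientation: [0.175, 3.136, -0.001]
contact_force: [0.2, 0.7, 17.2]
grip_width: 0.0
gripper_force: 7.9
```

Emit:
send_rows --deltas '[{"dx":0,"dy":0,"dz":20,"rx":0,"ry":0,"rz":0},{"dx":0,"dy":0,"dz":27,"rx":0,"ry":0,"rz":0},{"dx":-7,"dy":-35,"dz":27,"rx":0,"ry":0,"rz":0},{"dx":-7,"dy":-66,"dz":27,"rx":0,"ry":0,"rz":0},{"dx":-7,"dy":-66,"dz":22,"rx":0,"ry":0,"rz":0}]'

```text
clock: 11.73
tcp_pos: [0.5404, -0.307, 0.0506]
orientation: [-0.188, -3.135, 0.008]
contact_force: [-0.5, -0.9, 0.0]
grip_width: 0.0
gripper_force: 0.0
```

Emit:
send_rows --deltas '[{"dx":0,"dy":0,"dz":-3,"rx":0,"ry":0,"rz":0},{"dx":0,"dy":0,"dz":-7,"rx":0,"ry":0,"rz":0},{"dx":0,"dy":0,"dz":-11,"rx":0,"ry":0,"rz":0},{"dx":0,"dy":0,"dz":-15,"rx":0,"ry":0,"rz":0},{"dx":0,"dy":0,"dz":-18,"rx":0,"ry":0,"rz":0}]'

```text
clock: 12.15
tcp_pos: [0.5435, -0.2979, 0.0319]
orientation: [0.173, 3.137, 0.001]
contact_force: [0.3, -1.6, 2.1]
grip_width: -0.0003
gripper_force: 1.2
```

Emit:
send_rows --deltas '[{"dx":0,"dy":0,"dz":-2,"rx":0,"ry":0,"rz":0},{"dx":0,"dy":0,"dz":-4,"rx":0,"ry":0,"rz":0},{"dx":0,"dy":0,"dz":-4,"rx":0,"ry":0,"rz":0}]'

```text
clock: 12.4
tcp_pos: [0.5445, -0.2981, 0.0297]
orientation: [0.173, 3.135, 0.0]
contact_force: [-0.2, 0.6, 11.8]
grip_width: 0.0001
gripper_force: 4.8
```

Emit:
send_rows --deltas '[{"dx":0,"dy":0,"dz":-1,"rx":0,"ry":0,"rz":0},{"dx":0,"dy":0,"dz":20,"rx":0,"ry":0,"rz":0},{"dx":0,"dy":0,"dz":28,"rx":0,"ry":0,"rz":0},{"dx":-7,"dy":-35,"dz":28,"rx":0,"ry":0,"rz":0},{"dx":-7,"dy":-66,"dz":28,"rx":0,"ry":0,"rz":0}]'

```text
clock: 12.82
tcp_pos: [0.5364, -0.3631, 0.0568]
orientation: [-0.168, -3.137, -0.002]
contact_force: [-0.2, -0.2, 0.4]
grip_width: 0.0001
gripper_force: 0.0
```

Emit:
send_rows --deltas '[{"dx":0,"dy":0,"dz":-5,"rx":0,"ry":0,"rz":0},{"dx":0,"dy":0,"dz":-10,"rx":0,"ry":0,"rz":0},{"dx":0,"dy":0,"dz":-15,"rx":0,"ry":0,"rz":0},{"dx":0,"dy":0,"dz":-20,"rx":0,"ry":0,"rz":0},{"dx":0,"dy":0,"dz":-24,"rx":0,"ry":0,"rz":0}]'

```text
clock: 13.23
tcp_pos: [0.5373, -0.3638, 0.0321]
orientation: [0.172, 3.136, 0.0]
contact_force: [1.9, -2.0, 2.7]
grip_width: -0.0001
gripper_force: 1.5
```

Emit:
send_rows --deltas '[{"dx":0,"dy":0,"dz":-2,"rx":0,"ry":0,"rz":0},{"dx":0,"dy":0,"dz":-4,"rx":0,"ry":0,"rz":0},{"dx":0,"dy":0,"dz":-4,"rx":0,"ry":0,"rz":0}]'

```text
clock: 13.48
tcp_pos: [0.5378, -0.3638, 0.0295]
orientation: [0.172, 3.135, 0.0]
contact_force: [-0.1, 0.2, 10.4]
grip_width: 0.0004
gripper_force: 3.9
```

Emit:
send_rows --deltas '[{"dx":0,"dy":0,"dz":30,"rx":0,"ry":0,"rz":0},{"dx":0,"dy":0,"dz":60,"rx":0,"ry":0,"rz":0},{"dx":-30,"dy":2,"dz":75,"rx":0,"ry":0,"rz":0},{"dx":-60,"dy":5,"dz":75,"rx":0,"ry":0,"rz":0},{"dx":-64,"dy":5,"dz":75,"rx":0,"ry":0,"rz":0}]' --jaw 56

```text
clock: 13.9
tcp_pos: [0.4666, -0.3587, 0.1032]
orientation: [-0.177, -3.131, -0.002]
contact_force: [-2.3, -0.1, -0.4]
grip_width: 0.0563
gripper_force: 0.0
```

Emit:
send_rows --deltas '[{"dx":0,"dy":0,"dz":0,"rx":0,"ry":0,"rz":0},{"dx":0,"dy":0,"dz":0,"rx":0,"ry":0,"rz":0}]'

```text
clock: 14.07
tcp_pos: [0.4722, -0.3587, 0.1029]
orientation: [-0.174, -3.136, -0.002]
contact_force: [-0.0, -0.0, 0.3]
grip_width: 0.0563
gripper_force: 0.0
```

```bash
python3 w.py w3
python3 - <<'E'
from h import *
f,W,g=grab("scene");save("s3",cv2.resize(f[230:480,90:340],None,fx=2,fy=2));z=W[...,2]
N=np.array([[.994,.112],[-.112,.994]]) # columns x,y
c=np.array([.503,-.2945]); q=np.stack([(W[...,0]-c[0])*.994-(W[...,1]-c[1])*.112,(W[...,0]-c[0])*.112+(W[...,1]-c[1])*.994],-1)*1000
for k,y0 in enumerate([-66,0,66]):
    m=(abs(q[...,1]-y0)<33)&(q[...,0]>-45)&(q[...,0]<0)&(z>.041)&(z<.056)
    p=q[m];print(k+1,m.sum(),p.min(0).round(1),p.max(0).round(1),np.median(p,0).round(1),z[m].max()) if m.sum() else print(k+1,0)
E
```

```text
14.0667 [ 0.4722 -0.3587  0.1029] [ 1.799e+02 -1.000e-01  1.737e+02] [ 0.67  0.51 -0.17  1.86  0.12  0.78  1.9 ] [-0.  -0.   0.3] 0.056255027152690235
1 404 [-30.3 -86.2] [ -1.3 -45.8] [-17.  -66.5] 0.05325930085701702
2 352 [-31.2 -18.8] [-2.9 21.1] [-17.4   0.7] 0.05336032167916649
3 324 [-31.7  47.2] [-3.  87.5] [-17.6  65.9] 0.05346446579432029
```

View pics/s3.png

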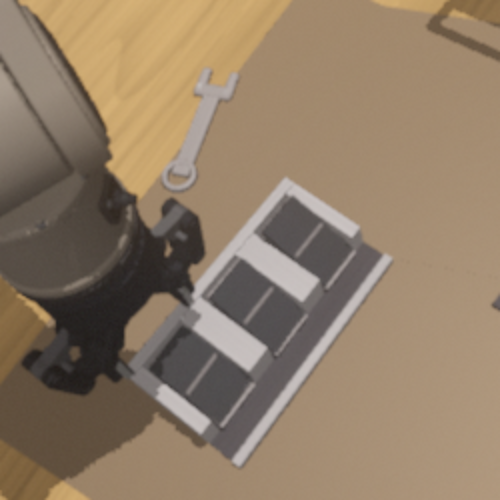

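View pics/w3.png

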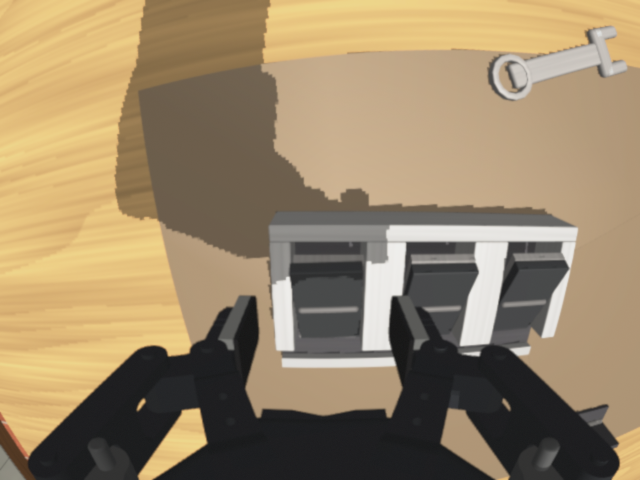

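The three raised ends are visible, with coupon 1's end at (327,270) centred between the fingers at (240,330) and (402,330). I'll go down and grip it.

Emit:
send_rows --deltas '[{"dx":1,"dy":1,"dz":-30,"rx":0,"ry":0,"rz":0},{"dx":1,"dy":1,"dz":-48,"rx":0,"ry":0,"rz":0},{"dx":1,"dy":1,"dz":-55,"rx":0,"ry":0,"rz":0},{"dx":1,"dy":1,"dz":-55,"rx":0,"ry":0,"rz":0}]'

```text
clock: 14.5
tcp_pos: [0.4729, -0.3574, 0.0461]
orientation: [-0.173, -3.134, -0.004]
contact_force: [-0.6, -1.3, 1.0]
grip_width: 0.0558
gripper_force: 0.0
```

Emit:
send_rows --deltas '[{"dx":0,"dy":0,"dz":0,"rx":0,"ry":0,"rz":0},{"dx":0,"dy":0,"dz":0,"rx":0,"ry":0,"rz":0},{"dx":0,"dy":0,"dz":0,"rx":0,"ry":0,"rz":0},{"dx":0,"dy":0,"dz":0,"rx":0,"ry":0,"rz":0},{"dx":0,"dy":0,"dz":0,"rx":0,"ry":0,"rz":0}]' --jaw 20 --newtons 90

```text
clock: 14.92
tcp_pos: [0.474, -0.3569, 0.0493]
orientation: [0.175, 3.136, 0.003]
contact_force: [-0.7, 4.9, -0.5]
grip_width: 0.0365
gripper_force: 89.6
```

Emit:
send_rows --deltas '[{"dx":0,"dy":0,"dz":15,"rx":0,"ry":0,"rz":0},{"dx":0,"dy":0,"dz":30,"rx":0,"ry":0,"rz":0},{"dx":0,"dy":0,"dz":60,"rx":0,"ry":0,"rz":0},{"dx":0,"dy":0,"dz":95,"rx":0,"ry":0,"rz":0},{"dx":0,"dy":0,"dz":130,"rx":0,"ry":0,"rz":0}]'

```text
clock: 15.33
tcp_pos: [0.4732, -0.3586, 0.1806]
orientation: [0.174, 3.136, -0.0]
contact_force: [1.2, -0.4, -1.4]
grip_width: 0.0366
gripper_force: 90.4
```

```bash
python3 w.py w4
python3 - <<'E'
from h import *
f,W,g=grab("side");save("s4",cv2.resize(f[100:300,280:480],None,fx=2,fy=2))
E
```

```text
15.3333 [ 0.4732 -0.3586  0.1806] [-180.     0.   173.6] [ 0.68  0.42 -0.18  1.81  0.09  0.93  1.92] [ 1.2 -0.4 -1.4] 0.03661362578028755
```

View pics/s4.png

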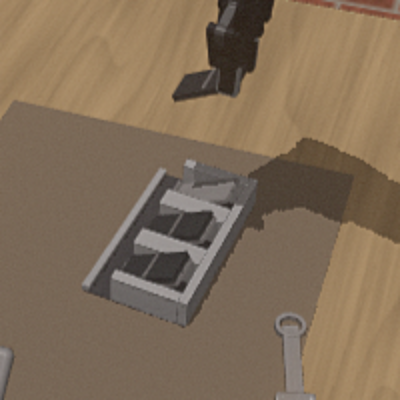

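Emit:
send_rows --deltas '[{"dx":0,"dy":5,"dz":35,"rx":0,"ry":0,"rz":-5},{"dx":2,"dy":15,"dz":70,"rx":0,"ry":0,"rz":-11},{"dx":5,"dy":30,"dz":105,"rx":0,"ry":0,"rz":-17},{"dx":10,"dy":50,"dz":135,"rx":0,"ry":0,"rz":-23},{"dx":17,"dy":80,"dz":150,"rx":0,"ry":0,"rz":-29}]'

```text
clock: 15.85
tcp_pos: [0.4908, -0.281, 0.3334]
orientation: [0.967, 2.982, -0.003]
contact_force: [2.0, -0.3, -1.6]
grip_width: 0.0368
gripper_force: 90.7
```

Emit:
send_rows --deltas '[{"dx":7,"dy":34,"dz":0,"rx":0,"ry":0,"rz":-6},{"dx":14,"dy":68,"dz":0,"rx":0,"ry":0,"rz":-12},{"dx":21,"dy":102,"dz":0,"rx":0,"ry":0,"rz":-18},{"dx":28,"dy":136,"dz":0,"rx":0,"ry":0,"rz":-24},{"dx":35,"dy":170,"dz":0,"rx":0,"ry":0,"rz":-30}]'

```text
clock: 16.27
tcp_pos: [0.5252, -0.107, 0.3291]
orientation: [1.703, 2.639, 0.001]
contact_force: [0.1, -0.4, -0.8]
grip_width: 0.0367
gripper_force: 90.8
```

Emit:
send_rows --deltas '[{"dx":10,"dy":34,"dz":0,"rx":0,"ry":0,"rz":-6},{"dx":20,"dy":68,"dz":0,"rx":0,"ry":0,"rz":-12},{"dx":30,"dy":102,"dz":0,"rx":0,"ry":0,"rz":-18},{"dx":40,"dy":136,"dz":0,"rx":0,"ry":0,"rz":-24},{"dx":50,"dy":170,"dz":0,"rx":0,"ry":0,"rz":-24}]'

```text
clock: 16.68
tcp_pos: [0.5753, 0.063, 0.329]
orientation: [2.215, 2.227, 0.001]
contact_force: [1.5, 0.3, -1.3]
grip_width: 0.0371
gripper_force: 90.8
```

Still held, and the yaw is right. Next target is (592,170,330), then lower.

Emit:
send_rows --deltas '[{"dx":8,"dy":36,"dz":0,"rx":0,"ry":0,"rz":0},{"dx":17,"dy":72,"dz":0,"rx":0,"ry":0,"rz":0},{"dx":17,"dy":108,"dz":-5,"rx":0,"ry":0,"rz":0},{"dx":17,"dy":108,"dz":-25,"rx":0,"ry":0,"rz":0},{"dx":17,"dy":108,"dz":-45,"rx":0,"ry":0,"rz":0}]'

```text
clock: 17.1
tcp_pos: [0.5922, 0.1736, 0.2842]
orientation: [2.203, 2.24, 0.006]
contact_force: [0.7, -0.9, -1.3]
grip_width: 0.0369
gripper_force: 90.8
```

Emit:
send_rows --deltas '[{"dx":0,"dy":0,"dz":-20,"rx":0,"ry":0,"rz":0},{"dx":0,"dy":0,"dz":-40,"rx":0,"ry":0,"rz":0},{"dx":0,"dy":0,"dz":-52,"rx":0,"ry":0,"rz":0},{"dx":0,"dy":0,"dz":-56,"rx":0,"ry":0,"rz":0},{"dx":0,"dy":0,"dz":-58,"rx":0,"ry":0,"rz":0}]'

```text
clock: 17.52
tcp_pos: [0.5921, 0.1692, 0.2251]
orientation: [-2.209, -2.233, 0.001]
contact_force: [-0.3, 0.8, -1.4]
grip_width: 0.0368
gripper_force: 90.8
```

Run:
```python
from h import *
o=r.get_obs();print(o["tcp_pos"].round(4),o["contact_force"].round(1))
f,W,g=grab("side");save("s5",cv2.resize(f[230:400,130:330],None,fx=2,fy=2))
```

```text
[0.5921 0.1692 0.2251] [-0.3  0.8 -1.4]
```

View pics/s5.png

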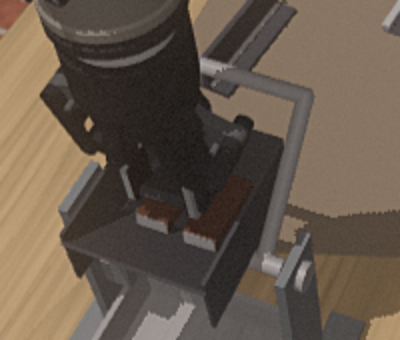

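The crop shows both offcuts lying in the bucket at (157,212) and (215,210), with the coupon held above them. I'll release.

Emit:
send_rows --deltas '[{"dx":0,"dy":0,"dz":-3,"rx":0,"ry":0,"rz":0},{"dx":0,"dy":0,"dz":-3,"rx":0,"ry":0,"rz":0},{"dx":0,"dy":0,"dz":-3,"rx":0,"ry":0,"rz":0}]' --jaw 52

```text
clock: 17.82
tcp_pos: [0.5929, 0.1694, 0.2235]
orientation: [2.209, 2.233, 0.003]
contact_force: [-0.2, 0.1, 0.2]
grip_width: 0.0518
gripper_force: 0.0
```

Emit:
send_rows --deltas '[{"dx":0,"dy":0,"dz":20,"rx":0,"ry":0,"rz":0},{"dx":0,"dy":0,"dz":45,"rx":0,"ry":0,"rz":0},{"dx":0,"dy":0,"dz":75,"rx":0,"ry":0,"rz":0},{"dx":0,"dy":0,"dz":90,"rx":0,"ry":0,"rz":0},{"dx":0,"dy":0,"dz":90,"rx":0,"ry":0,"rz":0}]'

```text
clock: 18.23
tcp_pos: [0.5944, 0.1702, 0.3179]
orientation: [2.207, 2.231, 0.013]
contact_force: [0.1, 0.2, 0.8]
grip_width: 0.0523
gripper_force: 0.0
```

Emit:
send_rows --deltas '[{"dx":-6,"dy":-38,"dz":0,"rx":0,"ry":0,"rz":7},{"dx":-12,"dy":-76,"dz":0,"rx":0,"ry":0,"rz":14},{"dx":-20,"dy":-114,"dz":0,"rx":0,"ry":0,"rz":21},{"dx":-30,"dy":-152,"dz":0,"rx":0,"ry":0,"rz":28},{"dx":-40,"dy":-190,"dz":-10,"rx":0,"ry":0,"rz":35}]' --jaw 56

```text
clock: 18.65
tcp_pos: [0.5534, -0.0193, 0.3046]
orientation: [1.441, 2.788, 0.002]
contact_force: [0.3, 0.1, -0.3]
grip_width: 0.0558
gripper_force: 0.0
```

Run:
```python
from h import *
o=r.get_obs();print(o["tcp_pos"].round(4),o["joints"].round(2),np.degrees(R.from_rotvec(o["orientation"]).as_euler("xyz")).round(1))
f,W,g=grab("side");np.save("s6.npy",W);save("s6",cv2.resize(f[230:400,130:330],None,fx=2,fy=2))
```

```text
[ 0.5534 -0.0193  0.3046] [ 0.18  0.24 -0.3   1.76  0.08  1.15  0.47] [1.798e+02 1.000e-01 1.253e+02]
```

View pics/s6.png

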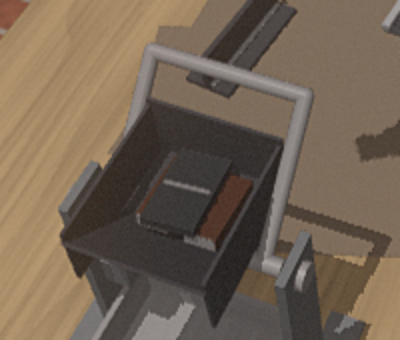

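Coupon 1 lies well, on top of the offcuts. Next is coupon 2.

Emit:
send_rows --deltas '[{"dx":-14,"dy":-36,"dz":-10,"rx":0,"ry":0,"rz":7},{"dx":-28,"dy":-72,"dz":-30,"rx":0,"ry":0,"rz":14},{"dx":-42,"dy":-108,"dz":-50,"rx":0,"ry":0,"rz":21},{"dx":-52,"dy":-144,"dz":-70,"rx":0,"ry":0,"rz":28},{"dx":-60,"dy":-180,"dz":-90,"rx":0,"ry":0,"rz":35}]'

```text
clock: 19.12
tcp_pos: [0.4942, -0.1904, 0.2173]
orientation: [0.544, 3.094, -0.0]
contact_force: [0.9, -0.1, 1.0]
grip_width: 0.0563
gripper_force: 0.0
```

Emit:
send_rows --deltas '[{"dx":-4,"dy":-35,"dz":-20,"rx":0,"ry":0,"rz":7},{"dx":-8,"dy":-70,"dz":-50,"rx":0,"ry":0,"rz":13},{"dx":-12,"dy":-92,"dz":-80,"rx":0,"ry":0,"rz":13},{"dx":-12,"dy":-92,"dz":-110,"rx":0,"ry":0,"rz":13},{"dx":-12,"dy":-92,"dz":-120,"rx":0,"ry":0,"rz":13}]'

```text
clock: 19.53
tcp_pos: [0.4798, -0.282, 0.0935]
orientation: [-0.206, -3.129, -0.003]
contact_force: [0.2, -0.1, 0.1]
grip_width: 0.0559
gripper_force: 0.0
```

Emit:
send_rows --deltas '[{"dx":0,"dy":0,"dz":0,"rx":0,"ry":0,"rz":0},{"dx":0,"dy":0,"dz":0,"rx":0,"ry":0,"rz":0}]'

```text
clock: 19.7
tcp_pos: [0.4839, -0.2799, 0.0984]
orientation: [0.197, 3.135, 0.001]
contact_force: [0.8, -0.7, 0.8]
grip_width: 0.0558
gripper_force: 0.0
```

```bash
python3 w.py w5
```

```text
19.7 [ 0.4839 -0.2799  0.0984] [180.    0.  172.8] [ 0.62  0.48 -0.26  1.94  0.18  0.74  1.7 ] [ 0.8 -0.7  0.8] 0.05578343783471812
```

Emit:
send_rows --deltas '[{"dx":-2,"dy":-11,"dz":0,"rx":0,"ry":0,"rz":1},{"dx":-2,"dy":-11,"dz":-15,"rx":0,"ry":0,"rz":1},{"dx":-2,"dy":-11,"dz":-40,"rx":0,"ry":0,"rz":1},{"dx":-2,"dy":-11,"dz":-50,"rx":0,"ry":0,"rz":1},{"dx":-2,"dy":-11,"dz":-50,"rx":0,"ry":0,"rz":1}]'

```text
clock: 20.17
tcp_pos: [0.481, -0.291, 0.0474]
orientation: [-0.17, -3.135, -0.001]
contact_force: [-0.1, -0.1, -0.4]
grip_width: 0.056
gripper_force: 0.0
```

Emit:
send_rows --deltas '[{"dx":0,"dy":0,"dz":0,"rx":0,"ry":0,"rz":0},{"dx":0,"dy":0,"dz":0,"rx":0,"ry":0,"rz":0},{"dx":0,"dy":0,"dz":0,"rx":0,"ry":0,"rz":0},{"dx":0,"dy":0,"dz":0,"rx":0,"ry":0,"rz":0},{"dx":0,"dy":0,"dz":0,"rx":0,"ry":0,"rz":0}]' --jaw 20

```text
clock: 20.58
tcp_pos: [0.482, -0.2909, 0.0496]
orientation: [0.171, 3.136, 0.001]
contact_force: [-1.7, 5.8, 5.8]
grip_width: 0.0366
gripper_force: 89.7
```

Emit:
send_rows --deltas '[{"dx":0,"dy":0,"dz":15,"rx":0,"ry":0,"rz":0},{"dx":0,"dy":0,"dz":30,"rx":0,"ry":0,"rz":0},{"dx":0,"dy":0,"dz":60,"rx":0,"ry":0,"rz":0},{"dx":0,"dy":0,"dz":95,"rx":0,"ry":0,"rz":0},{"dx":0,"dy":0,"dz":130,"rx":0,"ry":0,"rz":0}]'

```text
clock: 21.0
tcp_pos: [0.4809, -0.2921, 0.18]
orientation: [0.172, 3.137, -0.0]
contact_force: [0.6, -0.0, -0.1]
grip_width: 0.0369
gripper_force: 90.5
```

Emit:
send_rows --deltas '[{"dx":0,"dy":5,"dz":35,"rx":0,"ry":0,"rz":-6},{"dx":2,"dy":15,"dz":70,"rx":0,"ry":0,"rz":-12},{"dx":5,"dy":30,"dz":105,"rx":0,"ry":0,"rz":-18},{"dx":10,"dy":50,"dz":135,"rx":0,"ry":0,"rz":-24},{"dx":17,"dy":75,"dz":155,"rx":0,"ry":0,"rz":-30}]'

```text
clock: 21.42
tcp_pos: [0.4985, -0.218, 0.3378]
orientation: [0.988, 2.976, -0.002]
contact_force: [0.7, -0.1, -1.3]
grip_width: 0.0363
gripper_force: 90.5
```

Emit:
send_rows --deltas '[{"dx":8,"dy":34,"dz":0,"rx":0,"ry":0,"rz":-6},{"dx":16,"dy":68,"dz":0,"rx":0,"ry":0,"rz":-12},{"dx":24,"dy":102,"dz":0,"rx":0,"ry":0,"rz":-18},{"dx":32,"dy":136,"dz":0,"rx":0,"ry":0,"rz":-24},{"dx":40,"dy":170,"dz":0,"rx":0,"ry":0,"rz":-30}]'

```text
clock: 21.83
tcp_pos: [0.5381, -0.0455, 0.3343]
orientation: [1.723, 2.625, 0.001]
contact_force: [0.5, -1.0, -0.9]
grip_width: 0.0366
gripper_force: 90.4
```

Emit:
send_rows --deltas '[{"dx":10,"dy":34,"dz":0,"rx":0,"ry":0,"rz":-6},{"dx":20,"dy":68,"dz":0,"rx":0,"ry":0,"rz":-12},{"dx":30,"dy":102,"dz":0,"rx":0,"ry":0,"rz":-18},{"dx":40,"dy":136,"dz":0,"rx":0,"ry":0,"rz":-23},{"dx":50,"dy":170,"dz":0,"rx":0,"ry":0,"rz":-23}]'

```text
clock: 22.25
tcp_pos: [0.5882, 0.1245, 0.3342]
orientation: [2.212, 2.229, 0.002]
contact_force: [-0.0, 0.2, -2.1]
grip_width: 0.0366
gripper_force: 90.4
```

Emit:
send_rows --deltas '[{"dx":4,"dy":36,"dz":0,"rx":0,"ry":0,"rz":0},{"dx":4,"dy":46,"dz":-5,"rx":0,"ry":0,"rz":0},{"dx":4,"dy":46,"dz":-30,"rx":0,"ry":0,"rz":0},{"dx":4,"dy":46,"dz":-55,"rx":0,"ry":0,"rz":0},{"dx":4,"dy":46,"dz":-75,"rx":0,"ry":0,"rz":0}]'

```text
clock: 22.67
tcp_pos: [0.5916, 0.1691, 0.2574]
orientation: [2.206, 2.236, 0.0]
contact_force: [0.8, 0.3, -3.1]
grip_width: 0.0362
gripper_force: 90.4
```

Emit:
send_rows --deltas '[{"dx":0,"dy":0,"dz":-12,"rx":0,"ry":0,"rz":0},{"dx":0,"dy":0,"dz":-20,"rx":0,"ry":0,"rz":0},{"dx":0,"dy":0,"dz":-25,"rx":0,"ry":0,"rz":0},{"dx":0,"dy":0,"dz":-25,"rx":0,"ry":0,"rz":0}]'

```text
clock: 23.0
tcp_pos: [0.5921, 0.1686, 0.2329]
orientation: [-2.208, -2.235, 0.0]
contact_force: [-0.8, -0.0, -1.9]
grip_width: 0.0364
gripper_force: 90.5
```

Emit:
send_rows --deltas '[{"dx":0,"dy":0,"dz":0,"rx":0,"ry":0,"rz":0},{"dx":0,"dy":0,"dz":0,"rx":0,"ry":0,"rz":0},{"dx":0,"dy":0,"dz":0,"rx":0,"ry":0,"rz":0}]' --jaw 52

```text
clock: 23.25
tcp_pos: [0.593, 0.1691, 0.2343]
orientation: [2.207, 2.234, 0.004]
contact_force: [-0.6, 0.5, -0.5]
grip_width: 0.0519
gripper_force: 0.0
```

Emit:
send_rows --deltas '[{"dx":0,"dy":0,"dz":20,"rx":0,"ry":0,"rz":0},{"dx":0,"dy":0,"dz":45,"rx":0,"ry":0,"rz":0},{"dx":0,"dy":0,"dz":75,"rx":0,"ry":0,"rz":0},{"dx":0,"dy":0,"dz":85,"rx":0,"ry":0,"rz":0},{"dx":0,"dy":0,"dz":85,"rx":0,"ry":0,"rz":0}]'

```text
clock: 23.67
tcp_pos: [0.5939, 0.1697, 0.3221]
orientation: [2.205, 2.233, 0.011]
contact_force: [0.4, -0.2, -0.1]
grip_width: 0.0517
gripper_force: 0.0
```

Emit:
send_rows --deltas '[{"dx":-6,"dy":-38,"dz":0,"rx":0,"ry":0,"rz":7},{"dx":-12,"dy":-76,"dz":0,"rx":0,"ry":0,"rz":14},{"dx":-20,"dy":-114,"dz":0,"rx":0,"ry":0,"rz":21},{"dx":-30,"dy":-152,"dz":0,"rx":0,"ry":0,"rz":28},{"dx":-40,"dy":-190,"dz":-10,"rx":0,"ry":0,"rz":35}]' --jaw 56

```text
clock: 24.08
tcp_pos: [0.5531, -0.0193, 0.3091]
orientation: [1.442, 2.789, 0.001]
contact_force: [1.3, -0.4, 0.5]
grip_width: 0.056
gripper_force: 0.0
```

Run:
```python
from h import *
o=r.get_obs();print(o["tcp_pos"].round(4),o["joints"].round(2),np.degrees(R.from_rotvec(o["orientation"]).as_euler("xyz")).round(1))
f,W,g=grab("side");np.save("s7.npy",W);save("s7",cv2.resize(f[230:400,130:330],None,fx=2,fy=2))
```

```text
[ 0.5531 -0.0193  0.3091] [ 0.24  0.24 -0.38  1.75  0.1   1.17  0.45] [1.799e+02 1.000e-01 1.253e+02]
```

View pics/s7.png

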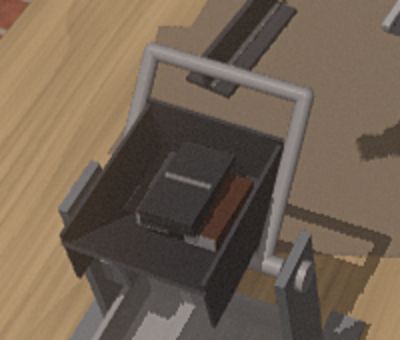

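Coupon 2 is stacked on coupon 1. Next is coupon 3.

Emit:
send_rows --deltas '[{"dx":-14,"dy":-36,"dz":-10,"rx":0,"ry":0,"rz":7},{"dx":-28,"dy":-72,"dz":-30,"rx":0,"ry":0,"rz":14},{"dx":-42,"dy":-108,"dz":-50,"rx":0,"ry":0,"rz":21},{"dx":-52,"dy":-144,"dz":-70,"rx":0,"ry":0,"rz":28},{"dx":-60,"dy":-180,"dz":-90,"rx":0,"ry":0,"rz":35}]'

```text
clock: 24.55
tcp_pos: [0.4935, -0.1911, 0.2216]
orientation: [-0.539, -3.094, 0.0]
contact_force: [0.8, 0.2, 0.3]
grip_width: 0.0563
gripper_force: 0.0
```

Emit:
send_rows --deltas '[{"dx":-4,"dy":-25,"dz":-30,"rx":0,"ry":0,"rz":7},{"dx":-4,"dy":-26,"dz":-65,"rx":0,"ry":0,"rz":13},{"dx":-4,"dy":-26,"dz":-95,"rx":0,"ry":0,"rz":13},{"dx":-4,"dy":-26,"dz":-115,"rx":0,"ry":0,"rz":13},{"dx":-4,"dy":-26,"dz":-115,"rx":0,"ry":0,"rz":13}]'

```text
clock: 24.97
tcp_pos: [0.4873, -0.2149, 0.103]
orientation: [-0.195, -3.127, -0.005]
contact_force: [-1.5, -0.1, -0.8]
grip_width: 0.0561
gripper_force: 0.0
```

Emit:
send_rows --deltas '[{"dx":0,"dy":0,"dz":0,"rx":0,"ry":0,"rz":0},{"dx":0,"dy":0,"dz":0,"rx":0,"ry":0,"rz":0},{"dx":0,"dy":0,"dz":0,"rx":0,"ry":0,"rz":0}]'

```text
clock: 25.22
tcp_pos: [0.4922, -0.2162, 0.1096]
orientation: [0.194, 3.133, -0.001]
contact_force: [-0.4, -0.3, 1.2]
grip_width: 0.0557
gripper_force: 0.0
```

Emit:
send_rows --deltas '[{"dx":-3,"dy":-10,"dz":-10,"rx":0,"ry":0,"rz":1},{"dx":-3,"dy":-10,"dz":-30,"rx":0,"ry":0,"rz":1},{"dx":-3,"dy":-10,"dz":-50,"rx":0,"ry":0,"rz":1},{"dx":-3,"dy":-10,"dz":-61,"rx":0,"ry":0,"rz":1},{"dx":-3,"dy":-10,"dz":-61,"rx":0,"ry":0,"rz":1}]'

```text
clock: 25.63
tcp_pos: [0.4872, -0.2257, 0.046]
orientation: [-0.167, -3.135, -0.001]
contact_force: [-0.6, -0.3, 0.1]
grip_width: 0.056
gripper_force: 0.0
```

Emit:
send_rows --deltas '[{"dx":0,"dy":0,"dz":0,"rx":0,"ry":0,"rz":0},{"dx":0,"dy":0,"dz":0,"rx":0,"ry":0,"rz":0},{"dx":0,"dy":0,"dz":0,"rx":0,"ry":0,"rz":0},{"dx":0,"dy":0,"dz":0,"rx":0,"ry":0,"rz":0},{"dx":0,"dy":0,"dz":0,"rx":0,"ry":0,"rz":0}]' --jaw 20

```text
clock: 26.05
tcp_pos: [0.4886, -0.2251, 0.0483]
orientation: [0.166, 3.136, 0.001]
contact_force: [-1.7, 4.7, 6.3]
grip_width: 0.037
gripper_force: 90.2
```

Emit:
send_rows --deltas '[{"dx":0,"dy":0,"dz":15,"rx":0,"ry":0,"rz":0},{"dx":0,"dy":0,"dz":30,"rx":0,"ry":0,"rz":0},{"dx":0,"dy":0,"dz":60,"rx":0,"ry":0,"rz":0},{"dx":0,"dy":0,"dz":95,"rx":0,"ry":0,"rz":0},{"dx":0,"dy":0,"dz":130,"rx":0,"ry":0,"rz":0}]'

```text
clock: 26.47
tcp_pos: [0.4875, -0.2263, 0.1786]
orientation: [-0.167, -3.137, 0.0]
contact_force: [0.1, -0.1, -2.8]
grip_width: 0.0366
gripper_force: 90.4
```

Emit:
send_rows --deltas '[{"dx":0,"dy":5,"dz":35,"rx":0,"ry":0,"rz":-6},{"dx":2,"dy":15,"dz":70,"rx":0,"ry":0,"rz":-12},{"dx":5,"dy":30,"dz":105,"rx":0,"ry":0,"rz":-18},{"dx":10,"dy":50,"dz":135,"rx":0,"ry":0,"rz":-24},{"dx":17,"dy":75,"dz":156,"rx":0,"ry":0,"rz":-30}]'

```text
clock: 26.88
tcp_pos: [0.5054, -0.1522, 0.3372]
orientation: [0.984, 2.978, -0.002]
contact_force: [0.9, 0.1, -2.0]
grip_width: 0.0364
gripper_force: 90.5
```

Emit:
send_rows --deltas '[{"dx":9,"dy":32,"dz":0,"rx":0,"ry":0,"rz":-6},{"dx":18,"dy":64,"dz":0,"rx":0,"ry":0,"rz":-12},{"dx":27,"dy":96,"dz":0,"rx":0,"ry":0,"rz":-18},{"dx":36,"dy":128,"dz":0,"rx":0,"ry":0,"rz":-24},{"dx":45,"dy":160,"dz":0,"rx":0,"ry":0,"rz":-30}]'

```text
clock: 27.3
tcp_pos: [0.5501, 0.0101, 0.3338]
orientation: [1.72, 2.627, 0.001]
contact_force: [0.5, -0.3, -1.2]
grip_width: 0.0365
gripper_force: 90.5
```

Emit:
send_rows --deltas '[{"dx":9,"dy":34,"dz":0,"rx":0,"ry":0,"rz":-6},{"dx":18,"dy":68,"dz":0,"rx":0,"ry":0,"rz":-12},{"dx":27,"dy":100,"dz":0,"rx":0,"ry":0,"rz":-18},{"dx":36,"dy":130,"dz":0,"rx":0,"ry":0,"rz":-23},{"dx":42,"dy":160,"dz":0,"rx":0,"ry":0,"rz":-23}]'

```text
clock: 27.72
tcp_pos: [0.5926, 0.1702, 0.3336]
orientation: [2.208, 2.233, 0.001]
contact_force: [0.5, -0.4, -1.8]
grip_width: 0.0367
gripper_force: 90.5
```

Emit:
send_rows --deltas '[{"dx":0,"dy":0,"dz":-25,"rx":0,"ry":0,"rz":0},{"dx":0,"dy":0,"dz":-50,"rx":0,"ry":0,"rz":0},{"dx":0,"dy":0,"dz":-75,"rx":0,"ry":0,"rz":0},{"dx":0,"dy":0,"dz":-90,"rx":0,"ry":0,"rz":0},{"dx":0,"dy":0,"dz":-93,"rx":0,"ry":0,"rz":0}]'

```text
clock: 28.13
tcp_pos: [0.5904, 0.1678, 0.2371]
orientation: [-2.203, -2.237, 0.007]
contact_force: [-0.7, -0.7, -1.3]
grip_width: 0.0363
gripper_force: 90.5
```

Emit:
send_rows --deltas '[{"dx":0,"dy":0,"dz":0,"rx":0,"ry":0,"rz":0},{"dx":0,"dy":0,"dz":0,"rx":0,"ry":0,"rz":0},{"dx":0,"dy":0,"dz":0,"rx":0,"ry":0,"rz":0}]' --jaw 52

```text
clock: 28.38
tcp_pos: [0.5932, 0.1693, 0.2422]
orientation: [2.203, 2.237, 0.005]
contact_force: [0.4, 0.4, 0.7]
grip_width: 0.0517
gripper_force: 0.0
```

Emit:
send_rows --deltas '[{"dx":0,"dy":0,"dz":20,"rx":0,"ry":0,"rz":0},{"dx":0,"dy":0,"dz":45,"rx":0,"ry":0,"rz":0},{"dx":0,"dy":0,"dz":75,"rx":0,"ry":0,"rz":0},{"dx":0,"dy":0,"dz":85,"rx":0,"ry":0,"rz":0},{"dx":0,"dy":0,"dz":85,"rx":0,"ry":0,"rz":0}]'

```text
clock: 28.8
tcp_pos: [0.594, 0.1699, 0.3302]
orientation: [2.201, 2.236, 0.013]
contact_force: [-0.0, 0.0, -0.6]
grip_width: 0.0521
gripper_force: 0.0
```

Emit:
send_rows --deltas '[{"dx":0,"dy":-38,"dz":0,"rx":0,"ry":0,"rz":0},{"dx":0,"dy":-76,"dz":0,"rx":0,"ry":0,"rz":0},{"dx":0,"dy":-110,"dz":0,"rx":0,"ry":0,"rz":0},{"dx":0,"dy":-145,"dz":0,"rx":0,"ry":0,"rz":0},{"dx":0,"dy":-145,"dz":0,"rx":0,"ry":0,"rz":0}]' --jaw 0

```text
clock: 29.22
tcp_pos: [0.592, 0.0141, 0.3242]
orientation: [2.214, 2.224, -0.007]
contact_force: [1.1, -1.7, 0.0]
grip_width: -0.0001
gripper_force: 0.0
```

Run:
```python
from h import *
o=r.get_obs();print(o["tcp_pos"].round(4),o["joints"].round(2),np.degrees(R.from_rotvec(o["orientation"]).as_euler("xyz")).round(1))
f,W,g=grab("side");np.save("s8.npy",W);save("s8",cv2.resize(f[230:400,130:330],None,fx=2,fy=2))
```

```text
[0.592  0.0141 0.3242] [ 0.15  0.3  -0.36  1.64  0.12  1.22 -0.23] [-180.     0.3   90.2]
```

View pics/s8.png

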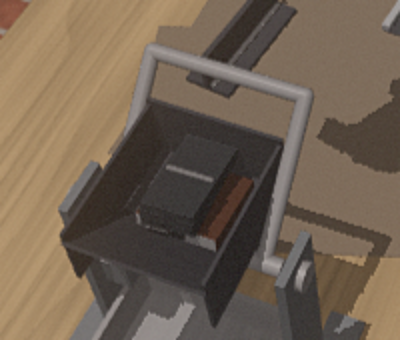

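All five pieces are in the bucket, stacked at (190,190), and the bucket is at rest. I'll move behind the bar.

Emit:
send_rows --deltas '[{"dx":0,"dy":0,"dz":-20,"rx":0,"ry":0,"rz":0},{"dx":0,"dy":0,"dz":-50,"rx":0,"ry":0,"rz":0},{"dx":0,"dy":0,"dz":-80,"rx":0,"ry":0,"rz":0},{"dx":0,"dy":0,"dz":-80,"rx":0,"ry":0,"rz":0},{"dx":0,"dy":0,"dz":-80,"rx":0,"ry":0,"rz":0}]'

```text
clock: 29.68
tcp_pos: [0.5909, 0.0247, 0.2438]
orientation: [-2.201, -2.238, 0.004]
contact_force: [0.8, 1.4, 0.6]
grip_width: -0.0003
gripper_force: 0.0
```

Run:
```python
import numpy as np
for q in np.arange(0,1.76,.1): print(round(q,2),"TCP y %.0f z %.0f"%(166+120*np.sin(q-.8)-17,160+120*np.cos(q-.8)))
```

```text
0.0 TCP y 63 z 244
0.1 TCP y 72 z 252
0.2 TCP y 81 z 259
0.3 TCP y 91 z 265
0.4 TCP y 102 z 271
0.5 TCP y 114 z 275
0.6 TCP y 125 z 278
0.7 TCP y 137 z 279
0.8 TCP y 149 z 280
0.9 TCP y 161 z 279
1.0 TCP y 173 z 278
1.1 TCP y 184 z 275
1.2 TCP y 196 z 271
1.3 TCP y 207 z 265
1.4 TCP y 217 z 259
1.5 TCP y 226 z 252
1.6 TCP y 235 z 244
1.7 TCP y 243 z 235
```

Emit:
send_rows --deltas '[{"dx":1,"dy":20,"dz":0,"rx":0,"ry":0,"rz":0},{"dx":1,"dy":33,"dz":0,"rx":0,"ry":0,"rz":0},{"dx":1,"dy":38,"dz":0,"rx":0,"ry":0,"rz":0},{"dx":1,"dy":42,"dz":3,"rx":0,"ry":0,"rz":0},{"dx":1,"dy":47,"dz":6,"rx":0,"ry":0,"rz":0}]'

```text
clock: 30.1
tcp_pos: [0.5942, 0.0672, 0.2534]
orientation: [2.202, 2.232, -0.003]
contact_force: [-1.1, -14.3, 6.1]
grip_width: -0.0001
gripper_force: 7.3
```

Emit:
send_rows --deltas '[{"dx":0,"dy":5,"dz":4,"rx":0,"ry":0,"rz":0},{"dx":0,"dy":10,"dz":8,"rx":0,"ry":0,"rz":0},{"dx":0,"dy":17,"dz":13,"rx":0,"ry":0,"rz":0},{"dx":0,"dy":25,"dz":17,"rx":0,"ry":0,"rz":0}]'

```text
clock: 30.43
tcp_pos: [0.5948, 0.093, 0.2713]
orientation: [2.203, 2.231, 0.001]
contact_force: [0.0, -7.3, 4.9]
grip_width: -0.0003
gripper_force: 3.4
```

Emit:
send_rows --deltas '[{"dx":0,"dy":10,"dz":3,"rx":0,"ry":0,"rz":0},{"dx":0,"dy":20,"dz":6,"rx":0,"ry":0,"rz":0},{"dx":0,"dy":31,"dz":8,"rx":0,"ry":0,"rz":0},{"dx":0,"dy":42,"dz":9,"rx":0,"ry":0,"rz":0},{"dx":0,"dy":54,"dz":9,"rx":0,"ry":0,"rz":0}]'

```text
clock: 30.85
tcp_pos: [0.5938, 0.1506, 0.2788]
orientation: [2.203, 2.237, 0.003]
contact_force: [0.5, -3.6, 2.3]
grip_width: -0.0
gripper_force: 1.6
```

Emit:
send_rows --deltas '[{"dx":0,"dy":12,"dz":-1,"rx":0,"ry":0,"rz":0},{"dx":0,"dy":24,"dz":-3,"rx":0,"ry":0,"rz":0},{"dx":0,"dy":35,"dz":-6,"rx":0,"ry":0,"rz":0},{"dx":0,"dy":46,"dz":-11,"rx":0,"ry":0,"rz":0}]'

```text
clock: 31.18
tcp_pos: [0.5927, 0.1976, 0.2656]
orientation: [-2.203, -2.24, 0.0]
contact_force: [0.2, -2.3, 1.4]
grip_width: -0.0
gripper_force: 1.4
```

Emit:
send_rows --deltas '[{"dx":0,"dy":10,"dz":-4,"rx":0,"ry":0,"rz":0},{"dx":0,"dy":19,"dz":-9,"rx":0,"ry":0,"rz":0},{"dx":0,"dy":28,"dz":-15,"rx":0,"ry":0,"rz":0},{"dx":0,"dy":36,"dz":-22,"rx":0,"ry":0,"rz":0},{"dx":0,"dy":40,"dz":-26,"rx":0,"ry":0,"rz":0}]'

```text
clock: 31.6
tcp_pos: [0.5928, 0.2367, 0.2387]
orientation: [-2.203, -2.239, 0.001]
contact_force: [1.7, -4.0, 1.9]
grip_width: -0.0001
gripper_force: 1.9
```

Emit:
send_rows --deltas '[{"dx":0,"dy":2,"dz":-2,"rx":0,"ry":0,"rz":0},{"dx":0,"dy":4,"dz":-4,"rx":0,"ry":0,"rz":0},{"dx":0,"dy":4,"dz":-4,"rx":0,"ry":0,"rz":0},{"dx":0,"dy":4,"dz":-4,"rx":0,"ry":0,"rz":0},{"dx":0,"dy":4,"dz":-4,"rx":0,"ry":0,"rz":0}]'

```text
clock: 32.02
tcp_pos: [0.5934, 0.2375, 0.2359]
orientation: [2.205, 2.235, -0.004]
contact_force: [0.6, -7.7, 3.0]
grip_width: 0.0002
gripper_force: 3.9
```

Run:
```python
from h import *
f,W,g=grab("side");np.save("s9.npy",W);save("s9",cv2.resize(f[230:480,100:340],None,fx=2,fy=2))
```

```text
(no output)
```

View pics/s9.png

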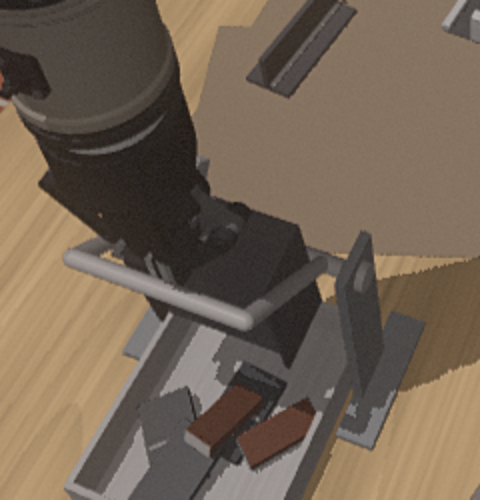

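The bucket is fully tipped, with both offcuts at (225,415) and (275,435) and coupons in the pan. I'll follow the bar back along the arc.

Emit:
send_rows --deltas '[{"dx":0,"dy":-14,"dz":16,"rx":0,"ry":0,"rz":0},{"dx":0,"dy":-33,"dz":29,"rx":0,"ry":0,"rz":0},{"dx":0,"dy":-56,"dz":39,"rx":0,"ry":0,"rz":0},{"dx":0,"dy":-79,"dz":43,"rx":0,"ry":0,"rz":0},{"dx":0,"dy":-103,"dz":43,"rx":0,"ry":0,"rz":0}]'

```text
clock: 32.48
tcp_pos: [0.5927, 0.1368, 0.2797]
orientation: [-2.203, -2.239, -0.002]
contact_force: [0.1, -1.6, -1.1]
grip_width: -0.0003
gripper_force: 0.8
```

Emit:
send_rows --deltas '[{"dx":0,"dy":-23,"dz":-4,"rx":0,"ry":0,"rz":0},{"dx":0,"dy":-46,"dz":-14,"rx":0,"ry":0,"rz":0},{"dx":0,"dy":-62,"dz":-25,"rx":0,"ry":0,"rz":0},{"dx":0,"dy":-77,"dz":-34,"rx":0,"ry":0,"rz":0},{"dx":0,"dy":-110,"dz":-34,"rx":0,"ry":0,"rz":0}]'

```text
clock: 32.9
tcp_pos: [0.5915, 0.031, 0.2425]
orientation: [-2.193, -2.242, -0.0]
contact_force: [0.2, 1.1, -0.1]
grip_width: 0.0
gripper_force: 0.0
```

Emit:
send_rows --deltas '[{"dx":0,"dy":-35,"dz":0,"rx":0,"ry":0,"rz":7},{"dx":-10,"dy":-70,"dz":0,"rx":0,"ry":0,"rz":14},{"dx":-18,"dy":-105,"dz":0,"rx":0,"ry":0,"rz":21},{"dx":-18,"dy":-105,"dz":0,"rx":0,"ry":0,"rz":28},{"dx":-18,"dy":-105,"dz":0,"rx":0,"ry":0,"rz":35}]'

```text
clock: 33.32
tcp_pos: [0.5744, -0.0805, 0.2441]
orientation: [-1.426, -2.799, 0.0]
contact_force: [0.8, 0.8, -0.2]
grip_width: 0.0005
gripper_force: 0.0
```

Run:
```python
from h import *
o=r.get_obs();print(o["tcp_pos"].round(4),np.degrees(R.from_rotvec(o["orientation"]).as_euler("xyz")).round(1))
f,W,g=grab("side");np.save("s10.npy",W)
s=cv2.resize(f[230:480,100:340],None,fx=1.5,fy=1.5)
f2,W2,g=grab("scene");np.save("c10.npy",W2); t=cv2.resize(f2[100:460,140:460],(320,360))
h=max(s.shape[0],t.shape[0]);im=np.zeros((h,s.shape[1]+t.shape[1],3),np.uint8);im[:s.shape[0],:s.shape[1]]=s;im[:t.shape[0],s.shape[1]:]=t;save("s10",im)
z=W[...,2];m=(z>.225)&(z<.26)&(abs(W[...,0]-.59)<.08)&(W[...,1]>.02)&(W[...,1]<.3);p=W[m];print("bar",m.sum(),np.median(p,0))
```

```text
[ 0.5744 -0.0805  0.2441] [-180.   -0.  126.]
bar 1058 [0.58643169 0.0840169  0.24526323]
```

View pics/s10.png

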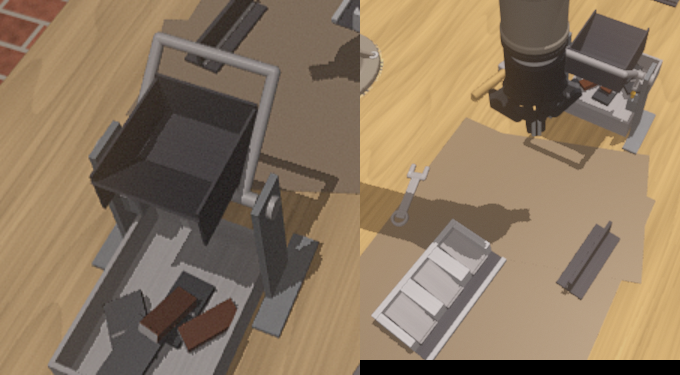

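The bucket is empty and back at rest, and the pieces are in the pan. Now I'll press the rockers level, starting with pocket 3 at (488,-226).

Emit:
send_rows --deltas '[{"dx":-20,"dy":-33,"dz":-10,"rx":0,"ry":0,"rz":7},{"dx":-40,"dy":-66,"dz":-20,"rx":0,"ry":0,"rz":14},{"dx":-60,"dy":-99,"dz":-40,"rx":0,"ry":0,"rz":21},{"dx":-78,"dy":-130,"dz":-70,"rx":0,"ry":0,"rz":28},{"dx":-86,"dy":-145,"dz":-100,"rx":0,"ry":0,"rz":35}]'

```text
clock: 33.83
tcp_pos: [0.4889, -0.2254, 0.1455]
orientation: [0.52, 3.095, -0.002]
contact_force: [-0.4, -0.9, -1.1]
grip_width: 0.0001
gripper_force: 0.0
```

Emit:
send_rows --deltas '[{"dx":0,"dy":0,"dz":-30,"rx":0,"ry":0,"rz":7},{"dx":0,"dy":0,"dz":-60,"rx":0,"ry":0,"rz":12.5},{"dx":0,"dy":0,"dz":-75,"rx":0,"ry":0,"rz":12.5},{"dx":0,"dy":0,"dz":-75,"rx":0,"ry":0,"rz":12.5},{"dx":0,"dy":0,"dz":-75,"rx":0,"ry":0,"rz":12.5}]'

```text
clock: 34.25
tcp_pos: [0.4891, -0.2218, 0.0694]
orientation: [-0.183, -3.135, -0.002]
contact_force: [-0.1, -0.2, 1.1]
grip_width: 0.0003
gripper_force: 0.0
```

```bash
python3 w.py w6
python3 - <<'E'
from h import *
W=np.load("w6.npy");q=np.stack([(W[...,0]-.503)*.994-(W[...,1]+.2945)*.112,(W[...,0]-.503)*.112+(W[...,1]+.2945)*.994],-1)*1000
for y0 in (-66,0,66):
  for x0 in (-32,-25,-15,15,25):
    m=(abs(q[...,1]-y0)<14)&(abs(q[...,0]-x0)<2);print(y0,x0,m.sum(),np.nanmedian(W[m][:,2]).round(4) if m.sum() else None)
E
```

```text
34.25 [ 0.4891 -0.2218  0.0694] [ 1.799e+02 -1.000e-01  1.733e+02] [ 0.69  0.53 -0.48  1.99  0.37  0.7   1.43] [-0.1 -0.2  1.1] 0.0002778570665434609
-66 -32 72 0.041
-66 -25 261 0.0421
-66 -15 225 0.0367
-66 15 119 0.0207
-66 25 85 0.0151
0 -32 403 0.1437
0 -25 493 0.0419
0 -15 371 0.0365
0 15 170 0.0207
0 25 143 0.0152
66 -32 7630 0.1186
66 -25 815 0.0422
66 -15 540 0.1026
66 15 0 None
66 25 0 None
```

Emit:
send_rows --deltas '[{"dx":-1,"dy":-4,"dz":-4,"rx":0,"ry":0,"rz":0},{"dx":-1,"dy":-4,"dz":-10,"rx":0,"ry":0,"rz":0},{"dx":-1,"dy":-4,"dz":-16,"rx":0,"ry":0,"rz":0},{"dx":-1,"dy":-4,"dz":-21,"rx":0,"ry":0,"rz":0},{"dx":-1,"dy":-4,"dz":-25,"rx":0,"ry":0,"rz":0}]'

```text
clock: 34.72
tcp_pos: [0.4877, -0.2272, 0.0447]
orientation: [-0.181, -3.136, 0.001]
contact_force: [-2.7, -0.2, 5.4]
grip_width: -0.0
gripper_force: 1.9
```

Emit:
send_rows --deltas '[{"dx":0,"dy":0,"dz":-2,"rx":0,"ry":0,"rz":0},{"dx":0,"dy":0,"dz":-4,"rx":0,"ry":0,"rz":0},{"dx":0,"dy":0,"dz":-5,"rx":0,"ry":0,"rz":0},{"dx":0,"dy":0,"dz":-6,"rx":0,"ry":0,"rz":0}]'

```text
clock: 35.05
tcp_pos: [0.4876, -0.2271, 0.0389]
orientation: [-0.181, -3.135, 0.0]
contact_force: [-6.5, 0.9, 17.0]
grip_width: -0.0001
gripper_force: 8.5
```

Emit:
send_rows --deltas '[{"dx":0,"dy":0,"dz":15,"rx":0,"ry":0,"rz":0},{"dx":0,"dy":0,"dz":30,"rx":0,"ry":0,"rz":0},{"dx":-7,"dy":-35,"dz":30,"rx":0,"ry":0,"rz":0},{"dx":-7,"dy":-65,"dz":30,"rx":0,"ry":0,"rz":0},{"dx":-7,"dy":-65,"dz":25,"rx":0,"ry":0,"rz":0}]'

```text
clock: 35.47
tcp_pos: [0.4811, -0.2997, 0.065]
orientation: [0.193, 3.132, -0.008]
contact_force: [0.2, -1.4, 0.1]
grip_width: 0.0001
gripper_force: 0.0
```

Emit:
send_rows --deltas '[{"dx":0,"dy":0,"dz":-5,"rx":0,"ry":0,"rz":0},{"dx":0,"dy":0,"dz":-10,"rx":0,"ry":0,"rz":0},{"dx":0,"dy":0,"dz":-15,"rx":0,"ry":0,"rz":0},{"dx":0,"dy":0,"dz":-20,"rx":0,"ry":0,"rz":0},{"dx":0,"dy":0,"dz":-22,"rx":0,"ry":0,"rz":0}]'

```text
clock: 35.88
tcp_pos: [0.4806, -0.2909, 0.0411]
orientation: [-0.178, -3.135, -0.001]
contact_force: [-1.9, 1.5, 3.2]
grip_width: 0.0003
gripper_force: 1.7
```

Emit:
send_rows --deltas '[{"dx":0,"dy":0,"dz":-1,"rx":0,"ry":0,"rz":0},{"dx":0,"dy":0,"dz":-3,"rx":0,"ry":0,"rz":0},{"dx":0,"dy":0,"dz":-3,"rx":0,"ry":0,"rz":0}]'

```text
clock: 36.13
tcp_pos: [0.4809, -0.2912, 0.0391]
orientation: [-0.179, -3.136, -0.001]
contact_force: [-2.7, 0.7, 4.1]
grip_width: 0.0001
gripper_force: 2.0
```

Emit:
send_rows --deltas '[{"dx":0,"dy":0,"dz":-1,"rx":0,"ry":0,"rz":0},{"dx":0,"dy":0,"dz":-2,"rx":0,"ry":0,"rz":0},{"dx":0,"dy":0,"dz":-2,"rx":0,"ry":0,"rz":0}]'

```text
clock: 36.38
tcp_pos: [0.481, -0.2912, 0.0388]
orientation: [-0.18, -3.136, 0.001]
contact_force: [-8.6, 4.6, 23.7]
grip_width: 0.0001
gripper_force: 11.9
```

Emit:
send_rows --deltas '[{"dx":0,"dy":0,"dz":15,"rx":0,"ry":0,"rz":0},{"dx":0,"dy":0,"dz":30,"rx":0,"ry":0,"rz":0},{"dx":-7,"dy":-35,"dz":30,"rx":0,"ry":0,"rz":0},{"dx":-7,"dy":-66,"dz":30,"rx":0,"ry":0,"rz":0},{"dx":-7,"dy":-66,"dz":25,"rx":0,"ry":0,"rz":0}]'

```text
clock: 36.8
tcp_pos: [0.4737, -0.3661, 0.0631]
orientation: [0.192, 3.132, -0.009]
contact_force: [-0.4, -0.7, -0.6]
grip_width: -0.0001
gripper_force: 0.0
```

Emit:
send_rows --deltas '[{"dx":0,"dy":0,"dz":-5,"rx":0,"ry":0,"rz":0},{"dx":0,"dy":0,"dz":-10,"rx":0,"ry":0,"rz":0},{"dx":0,"dy":0,"dz":-15,"rx":0,"ry":0,"rz":0},{"dx":0,"dy":0,"dz":-20,"rx":0,"ry":0,"rz":0},{"dx":0,"dy":0,"dz":-22,"rx":0,"ry":0,"rz":0}]'

```text
clock: 37.22
tcp_pos: [0.4736, -0.3568, 0.0391]
orientation: [-0.178, -3.135, -0.002]
contact_force: [-3.4, 0.1, 7.5]
grip_width: -0.0001
gripper_force: 3.9
```

Emit:
send_rows --deltas '[{"dx":0,"dy":0,"dz":-1,"rx":0,"ry":0,"rz":0},{"dx":0,"dy":0,"dz":-3,"rx":0,"ry":0,"rz":0},{"dx":0,"dy":0,"dz":-3,"rx":0,"ry":0,"rz":0}]'

```text
clock: 37.47
tcp_pos: [0.4736, -0.3569, 0.0388]
orientation: [-0.179, -3.134, 0.0]
contact_force: [-9.8, 5.1, 24.3]
grip_width: -0.0
gripper_force: 12.4
```

All three are at the stop. I'll retreat upwards and verify.

Emit:
send_rows --deltas '[{"dx":0,"dy":0,"dz":30,"rx":0,"ry":0,"rz":0},{"dx":0,"dy":0,"dz":65,"rx":0,"ry":0,"rz":0},{"dx":0,"dy":0,"dz":100,"rx":0,"ry":0,"rz":0},{"dx":0,"dy":0,"dz":135,"rx":0,"ry":0,"rz":0},{"dx":0,"dy":0,"dz":160,"rx":0,"ry":0,"rz":0}]'

```text
clock: 37.88
tcp_pos: [0.4753, -0.3573, 0.1998]
orientation: [0.178, 3.134, -0.001]
contact_force: [1.2, 0.1, 0.5]
grip_width: 0.0001
gripper_force: 0.0
```

Run:
```python
from h import *
for n in ("scene","wrist"):
  f,W,g=grab(n)
  q=np.stack([(W[...,0]-.503)*.994-(W[...,1]+.2945)*.112,(W[...,0]-.503)*.112+(W[...,1]+.2945)*.994],-1)*1000
  for y0 in (-66,0,66):
    print(n,y0,[round(float(np.nanmedian(W[(abs(q[...,1]-y0)<14)&(abs(q[...,0]-x0)<3)&(W[...,2]<.08)][:,2])),4) for x0 in (-25,-12,12,25)])
f,W,g=grab("side");save("s11",cv2.resize(f[330:480,100:340],None,fx=3,fy=3))
z=W[...,2];m=(z>.225)&(z<.26)&(abs(W[...,0]-.59)<.08)&(W[...,1]>.02)&(W[...,1]<.3);print("bar",np.median(W[m],0))
m=(z>.02)&(z<.0485)&(W[...,1]>.14)&(W[...,1]<.4)&(abs(W[...,0]-.592)<.08);print(np.round(np.nanmax(W[m],0),3),np.round(np.nanmin(W[m],0),3))
```

```text
scene -66 [0.028, 0.0279, 0.0282, 0.0279]
scene 0 [0.0282, 0.0279, 0.0281, 0.028]
scene 66 [0.028, 0.0281, 0.0278, 0.028]
wrist -66 [0.0281, 0.0282, 0.0281, 0.0282]
wrist 0 [0.0281, 0.028, 0.0282, 0.0282]
wrist 66 [0.028, 0.0281, 0.028, 0.0281]
bar [0.58610769 0.08400105 0.24516637]
[0.672 0.335 0.048] [0.512 0.14  0.02 ]
```

View pics/s11.png

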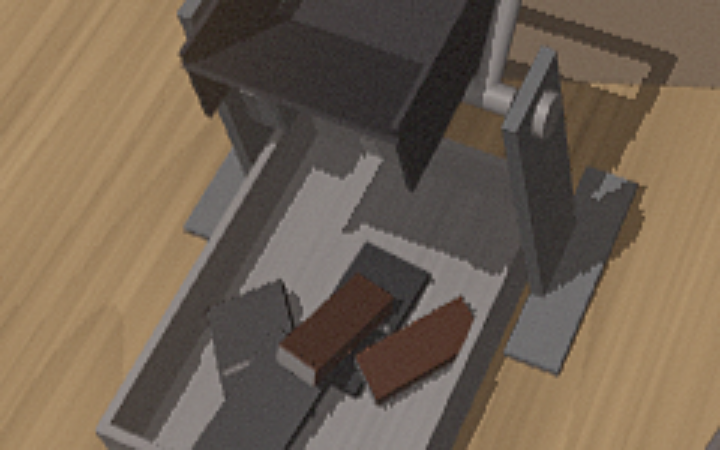

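The rockers are level (28 mm), the bar is at its rest height, and all three coupons ((255,330), (270,400), (380,310)) and both offcuts are in the pan. Handing in.

```bash
python3 -c "
from bench import r
print(r.hand_in())"
```

```text
the job is handed in; nothing more can be done
None
```

The job is handed in (no verdict came back): all three coupons and both offcuts are in the pan, the bucket is back at rest, the three rockers are level, and I steered clear of the weldment, brush and spanner.

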